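Cover the dust-extraction inlet

ROBOT

A 6-joint arm with a two-finger parallel gripper is mounted at the origin on the work surface. World frame = base frame: x ahead of the robot, y to its left, z up, the work surface at z = 0. Lengths are in m, angles in rad, forces in N, time in s.
With the tool pointing down it reaches from about 0.35 to 0.775 m from the base axis. Payload 5.5 kg.
Tool frame: the origin (TCP) lies at the very end of the fingers, on their centre line; the grasp point (between the pads) lies 19 mm behind it; z points along the fingers, y is the direction in which the jaws open and shut (so a half turn about z gives the same grasp; the last joint's range is limited). The gripper opens to 85 mm and grips with 20 to 120 N. Pads are 22 mm wide; open, the fingers measure 114 mm over their backs; the gripper's body (76 mm by 85 mm) begins 54 mm behind the grasp point. The pads swing forward as they close: fully open they stand 13 mm farther back than shut.
Start: joints at [-1.403, 0.313, 0.046, 1.304, 0, 1.431], TCP at [0.174, -0.548, 0.231] pointing down, gripper open.
Joint ranges: [-2.76, 2.76], [-0.86, 1.69], [-1.03, 1.26], [-2.2, 2.34], [-1.47, 1.5], [-3.14, 3.14]. Speed limits (rad/s): [2.57, 2.57, 3.14, 3.14, 3.14, 3.14].

INTERFACE

Orientations are given as a unit quaternion [w, x, y, z].
In Python, from workcell import get_state, vision, workorder, silhouettes, tip_of gives the robot as it stands.
- The arm moves only by the shell command python3 -m inch 'ROWS' [FORCE]. ROWS is JSON, a list of rows, each a list of 7 numbers: the shift along the tool's x, y, z in cm, then the turn, a rotation vector about the tool's x, y, z in degrees, then the finger opening in cm, from 0 to 8.54. In form: [[dx, dy, dz, rx, ry, rz, hand], ...]. A call has 1 to 5 rows; each row shifts and turns the commanded pose from where the row before left it, along the tool's axes as they then stand; what a row does not reach is not made up. A row lasts 1/10 s, in which the tool goes at most 50 mm and 8.59 degrees, less where a joint would pass 70% of its speed; a pose out of reach is approached as far as the arm can. A call with a gripper value outside its range is refused whole. The fingers move at their own pace and stop on an object; FORCE is the grip in N (left out, the last holds). Time passes only in rows, so rows that do not move let the fingers close. It gives the time, the measured TCP pose, the force and the opening at its end, in the units of the state.
- get_state(): the state, without advancing time (a new reading comes with each control period).
- vision.read_camera(name): name is "scene" or "top"; returns a dict with "pixels" (400x640x3 uint8, red, green, blue), "depth" (400x640 float32, m along the optical axis (not along the pixel's ray), 0 where there is no reading), "mtx" (3x3 intrinsics, pixels), "T" (4x4, takes a point from camera to world coordinates). Camera axes: x right, y up, looking along -z (the intrinsics and any distortion apply to the point x, -y, -z); pixel columns grow to the right and rows downward; lengths in m; the calibration is good to about 2 mm. A picture is of the moment at which its call begins.
- workorder.hand_in(): hands the job in, once; it reports no verdict.
Trained networks look in a picture, given as the dict that the camera call returned (one of the last four; its "shot" number tells which), for a name from the list of things; names that differ only in an ending like _2 or _b are one class to them, and where a whole thing is asked for, a point or a joint stands for the part that bears it (a point fixed in the world has none). Each returns a list of dicts, best first, with "confidence" (0 to 1); they miss things now and then, are a little off and sometimes report something else, mostly with a low value. They report only what shows in the picture. A call takes as long as a camera call. They do not tell look-alikes from the thing itself.
- silhouettes(picture, label): "mask" (400x640 bool, what is visible of it) and "location" ([column, row] in pixels, amid what is visible of it).
- tip_of(picture, label): "location" ([column, row] in pixels: a listed point, or the origin of a listed thing).
The state is a dict: "clock": time; "joint_pos": joint angles; "qvel": joint speeds; "tau": joint torques, N m; "tcp_pos": TCP position; "orientation": TCP orientation; "wrist_force": force on the tool from outside, world axes, zero at the start; "ft_torque": the same for the moment, N m; "finger_gap": finger opening in m.
Only numpy, scipy, OpenCV 4.12 (cv2) and the standard library are available. Lean on these libraries where they do the work, as an engineer would, in place of code of your own. Each camera call takes 0.05 s, during which the arm holds its last target.

TASK

Close the bench's dust-extraction inlet: pick up the slotted cover plate by its handle, lay it gently on the inlet's two studs and feel for the spot where both slots drop over them, so that it lies fully home, flat on the inlet. Then swing the keeper square across the end of the cover and let go. Never force the plate down on the studs, and leave everything else on the bench where it is.

Things in the scene. Friction and masses are not known exactly. Their poses are not given: they have to be found in the camera images.
- inlet: Grey sheet-metal box fixed to the bench: 160 mm along its x, 220 mm along its y, flat top 40 mm above the bench with a 48 mm round mouth in its middle, between two upright steel studs. Origin: centre of its underside; z up.
- inlet_top (a point): Centre of the inlet's flat top, axes as the inlet's. The studs, 10 mm thick, 12 mm high (only the rim of the tip bevelled, 1 mm), stand rigid at y = +50 and -50 mm. They are locked in slots along x: both share the same x, somewhere from -14 to +14 mm from this point, different each time and not reported: it must be felt.
- cover: Flat aluminium plate 80 mm along its x, 150 mm along y, 6 mm thick, about 0.26 kg, on the bench, handle up. Origin: centre of its underside, z up. Handle: an upright rib in the middle, 12 mm thick (x), 60 mm long (y), its top 46 mm above the origin. Slots right through at y = +50 and -50 mm, x = 0, each 12.5 mm along x and 16 mm along y; it fits either way round.
- cover_under (a point): Centre of the cover's underside. Seated, it lies 40 mm above the bench; resting on the stud tips it is 12 mm higher. More than 60 N between cover and inlet harms the studs.
- keeper (a joint): Swing keeper, rad, on an upright pivot at inlet x = 0, y = -92 mm. At 0 its arm points along the inlet's +x, clear of the cover; it grows counter-clockwise seen from above; at 1.57 it points along the inlet's +y, across the cover's end (stop at 1.6). Starts between -0.5 and 0, stays where left, needs about 2 N at the knob.
- keeper_knob (a point): Centre of the top of the keeper's upright black round knob, 12 mm thick, 38 mm high, 24 mm from the pivot; top 92 mm above the bench. The arm below it is 16 mm wide, 6 mm thick, tip 32 mm from the pivot, underside 8 mm above the inlet's top: it passes over a seated cover and is blocked by one that is not.
- blank: Bystander: square aluminium plate 90 x 90 x 6 mm with a round knob (28 mm thick, top 36 mm above the bench) and no slots; not the cover. Origin: centre of underside.
- drum_a: Bystander: black rubber sanding drum, 44 mm thick, 67 mm high, standing. Origin: centre of underside.
- drum_b: Bystander: another sanding drum of the same size. Origin: centre of underside.
- jar: Bystander: jar, 64 mm thick, 80 mm high. Origin: centre of underside.
- block: Bystander: wooden block 70 x 100 x 30 mm. Origin: centre of underside.
- wrench: Bystander: wrench 170 mm long, lying along its x.
- driver: Bystander: screwdriver 190 mm long, lying along its x.
- brush: Bystander: brush 180 mm long, lying along its x.
There are look-alikes about, which are no part of the job. What is shaped like the cover but pink is not meant.

How it is judged:
By the outcome, as a careful person would: the job done as asked, in the order asked, and still so for the second after the job is handed in, with the robot touching nothing.
It also fails if it takes over 72 s, if anything falls off the work surface, if the arm or the gripper's body presses on something with over 40 N, if the wrist force passes 120 N, or if a joint passes its speed limit or range.

## Working session

There is one attempt and no reset: what is moved stays moved. The work goes in short steps, Python scripts to look and compute and a shell command to move; the robot and the scene stay as the last step left them, time stands still between calls to the robot, and variables do not carry over. Pictures are saved under pics/ and viewed, and the job is handed in when it is done.

```bash
ls; mkdir -p pics; cat > h.py <<'E'
import numpy as np, cv2
from scipy.spatial.transform import Rotation as R
from workcell import get_state, vision, workorder, silhouettes, tip_of
def save(name,img,scale=1):
    img=cv2.cvtColor(np.ascontiguousarray(img),cv2.COLOR_RGB2BGR)
    if scale!=1: img=cv2.resize(img,None,fx=scale,fy=scale,interpolation=cv2.INTER_CUBIC)
    cv2.imwrite('pics/'+name,img)
def px2w(p,u,v,d=None):
    d=p['depth'][int(round(v)),int(round(u))] if d is None else d
    K=p['mtx']; x=(u-K[0,2])/K[0,0]*d; y=(v-K[1,2])/K[1,1]*d
    return (p['T']@np.array([x,-y,-d,1]))[:3]
def ray_z(p,u,v,z):
    o=p['T'][:3,3]; a=px2w(p,u,v,1.0)-o
    return o+a*(z-o[2])/a[2]
def w2px(p,w):
    c=np.linalg.inv(p['T'])@np.append(w,1); K=p['mtx']
    return np.array([K[0,0]*c[0]/-c[2]+K[0,2],K[1,1]*-c[1]/-c[2]+K[1,2]])
def cloud(p):
    K=p['mtx'];d=p['depth'];v,u=np.mgrid[:400,:640]
    P=np.stack([(u-K[0,2])/K[0,0]*d,-(v-K[1,2])/K[1,1]*d,-d,np.ones_like(d)],-1)
    return (P@p['T'].T)[...,:3]
E
python3 - <<'E'
from h import *
for n in ['top','scene']:
    p=vision.read_camera(n); print(n,[k for k in p],p['mtx'].round(1).tolist(),p['T'].round(3).tolist())
    save(n+'0.png',p['pixels'])
    for l in ['cover','inlet','keeper','keeper_knob','inlet_top','blank','drum_a','jar','block']:
        try:
            for r in silhouettes(p,l)[:3]: print(l,'sil',np.round(r['location']),round(r['confidence'],2),r['mask'].sum())
        except Exception as e: print(l,e)
        for r in tip_of(p,l)[:3]: print(l,'tip',np.round(r['location'],1),round(r['confidence'],2))
s=get_state(); print(s)
E
```

```text
pics
top ['pixels', 'depth', 'mtx', 'T', 'shot'] [[362.7, 0.0, 321.1], [0.0, 362.7, 196.5], [0.0, 0.0, 1.0]] [[-0.008, 0.997, -0.082, 0.387], [-1.0, -0.01, -0.017, 0.064], [-0.018, 0.082, 0.996, 1.408], [0.0, 0.0, 0.0, 1.0]]
cover sil [268. 281.] 0.77 833
cover sil [181. 187.] 0.71 747
cover sil [291. 219.] 0.63 768
cover tip [286.7 219.5] 0.98
cover tip [237.6 228.2] 0.77
cover tip [267.4 281. ] 0.62
inlet sil [372. 190.] 0.78 2497
inlet tip [370.6 191.1] 0.58
keeper sil [397. 192.] 0.57 76Traceback (most recent call last):
  File "<stdin>", line 9, in <module>
ValueError: it knows: blank, block, brush, cover, cover_under, driver, drum, inlet, inlet_top, jar, keeper_knob, wrench
```

```bash
python3 - <<'E'
from h import *
for n in ['top','scene']:
    p=vision.read_camera(n)
    save(n+'1.png',p['pixels'],1.25)
    for l in ['cover','inlet','keeper_knob','inlet_top']:
        for r in silhouettes(p,l)[:5]: print(n,l,'sil',np.round(r['location']),round(r['confidence'],2),r['mask'].sum())
        for r in tip_of(p,l)[:5]: print(n,l,'tip',np.round(r['location'],1),round(r['confidence'],2))
    np.savez('/tmp/%s1.npz'%n,**p)
s=get_state(); print(s)
E
```

```text
top cover sil [264. 284.] 0.97 826
top cover sil [239. 231.] 0.96 747
top cover sil [184. 186.] 0.96 765
top cover sil [290. 217.] 0.87 826
top cover tip [289.4 217.1] 0.77
top cover tip [266.8 280. ] 0.72
top cover tip [240.5 229.6] 0.64
top cover tip [184.6 184.8] 0.57
top inlet sil [373. 189.] 0.83 2558
top inlet tip [372.1 191.7] 0.63
top keeper_knob sil [399. 188.] 0.46 55
top keeper_knob tip [402.3 185.9] 0.42
top inlet_top sil [374. 191.] 0.76 2496
top inlet_top tip [372.9 187.9] 0.65
scene cover sil [352. 171.] 0.84 517
scene cover sil [295. 160.] 0.65 518
scene cover sil [425. 165.] 0.64 545
scene cover sil [328. 198.] 0.63 666
scene cover tip [296.8 160.2] 0.97
scene cover tip [328.4 199.6] 0.78
scene cover tip [354.4 170.8] 0.71
scene inlet sil [275. 260.] 0.77 4315
scene inlet tip [274.6 261.2] 0.92
scene inlet tip [332.4 200.5] 0.19
scene keeper_knob sil [274. 259.] 0.5 4335
scene keeper_knob tip [313. 346.] 0.62
scene keeper_knob tip [238.6 259.6] 0.58
scene inlet_top sil [276. 261.] 0.75 4368
scene inlet_top tip [274.  255.9] 0.94
{'clock': 1.2, 'joint_pos': array([-1.40261334e+00,  3.13239642e-01,  4.61236628e-02,  1.30359218e+00,
        1.79370049e-05,  1.43120248e+00]), 'qvel': array([ 2.42006440e-04,  1.10372465e-04, -8.38873496e-06, -2.81747179e-03,
        1.27993218e-03, -2.34648393e-04]), 'tau': array([-8.44319802e-04, -4.80476832e+01,  2.98812622e+01,  3.63920135e-04,
       -3.31585634e-04, -1.99597267e-06]), 'tcp_pos': array([ 0.17419981, -0.5480368 ,  0.2313103 ]), 'orientation': array([4.39532971e-05, 9.88182525e-01, 1.53281750e-01, 9.59775502e-06]), 'wrist_force': array([0.93936199, 0.41144146, 0.09438405]), 'ft_torque': array([0.00177974, 0.00173398, 0.04264407]), 'finger_gap': 0.08551194202626249}
```

View pics/top0.png

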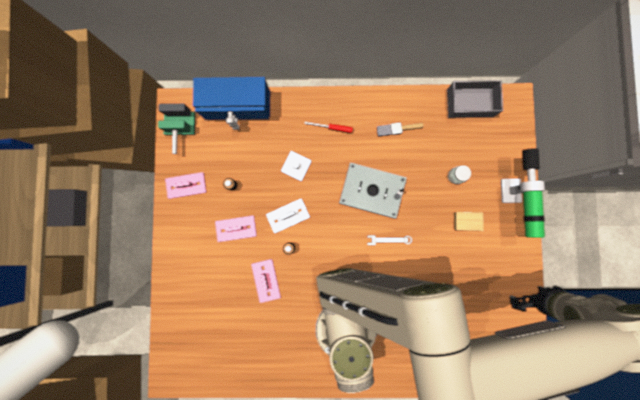

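```bash
python3 - <<'E'
from h import *
p=dict(np.load('/tmp/top1.npz'))
save('crop1.png',p['pixels'][140:260,210:430],3.6)
P=cloud(p)
for n,b in dict(cover=(185,245,258,320),inlet=(155,225,330,420)).items():
    r0,r1,c0,c1=b
    print(n); Z=P[r0:r1,c0:c1,2]; print(np.histogram(Z,bins=np.arange(-.02,.12,.005)))
q=dict(np.load('/tmp/scene1.npz'))
save('crop2.png',q['pixels'][120:320,180:460],2.8)
E
```

```text
cover
(array([   0,    0,  118, 1308, 1588,  537,   78,    5,    1,    2,    2,
          4,   20,   27,   15,    5,    1,    0,    0,    0,    0,    0,
          0,    0,    0,    0,    0]), array([-2.00000000e-02, -1.50000000e-02, -1.00000000e-02, -5.00000000e-03,
        3.46944695e-18,  5.00000000e-03,  1.00000000e-02,  1.50000000e-02,
        2.00000000e-02,  2.50000000e-02,  3.00000000e-02,  3.50000000e-02,
        4.00000000e-02,  4.50000000e-02,  5.00000000e-02,  5.50000000e-02,
        6.00000000e-02,  6.50000000e-02,  7.00000000e-02,  7.50000000e-02,
        8.00000000e-02,  8.50000000e-02,  9.00000000e-02,  9.50000000e-02,
        1.00000000e-01,  1.05000000e-01,  1.10000000e-01,  1.15000000e-01]))
inlet
(array([   0,    0,  117, 1632, 1917,  234,   10,    7,    7,    5,   69,
        986, 1084,  134,   17,   27,   12,    1,    1,    1,    1,    5,
          4,    2,    0,    0,    0]), array([-2.00000000e-02, -1.50000000e-02, -1.00000000e-02, -5.00000000e-03,
        3.46944695e-18,  5.00000000e-03,  1.00000000e-02,  1.50000000e-02,
        2.00000000e-02,  2.50000000e-02,  3.00000000e-02,  3.50000000e-02,
        4.00000000e-02,  4.50000000e-02,  5.00000000e-02,  5.50000000e-02,
        6.00000000e-02,  6.50000000e-02,  7.00000000e-02,  7.50000000e-02,
        8.00000000e-02,  8.50000000e-02,  9.00000000e-02,  9.50000000e-02,
        1.00000000e-01,  1.05000000e-01,  1.10000000e-01,  1.15000000e-01]))
```

View pics/crop1.png

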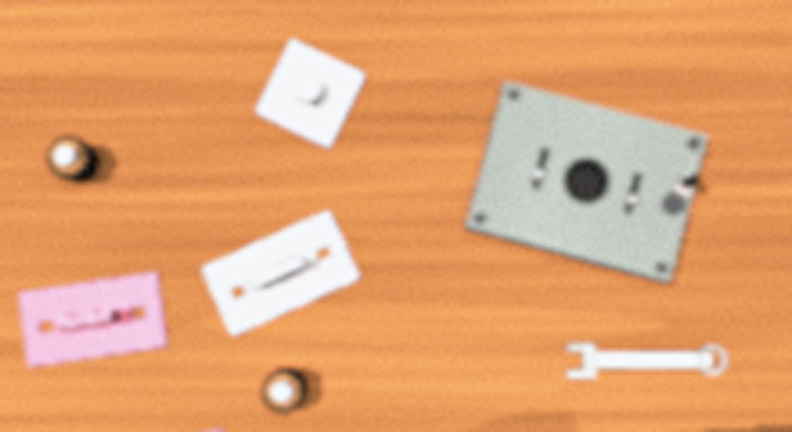

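View pics/crop2.png

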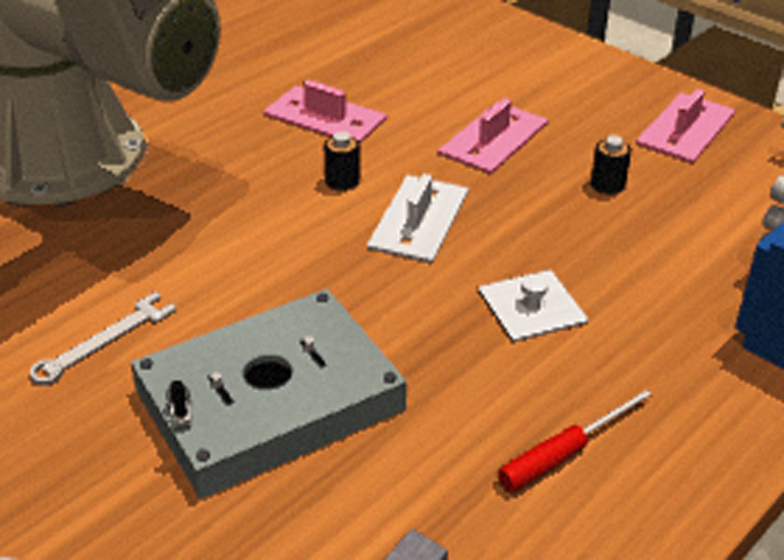

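View pics/scene1.png

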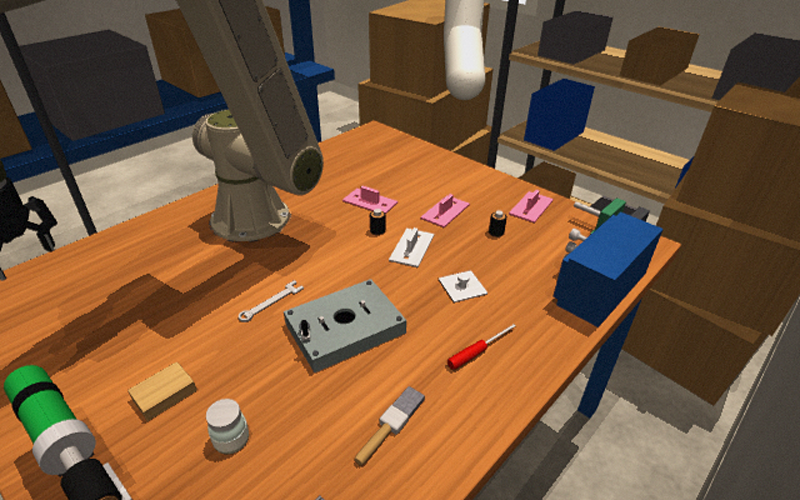

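```bash
cat >> h.py <<'E'
from scipy.optimize import minimize
from scipy import ndimage
def alpha_img(p,box):
    c0,r0,c1,r1=box
    im=p['pixels'][r0:r1,c0:c1]
    s=cv2.cvtColor(np.ascontiguousarray(im),cv2.COLOR_RGB2HSV)[...,1].astype(float)
    return s
def fit_box(p,box,size,z0,seed,bg=None,ret=False):
    """size (lx,ly,lz) prism with underside at z0; seed x,y,yaw; fits silhouettes"""
    c0,r0,c1,r1=box; s=alpha_img(p,box)
    sh=s.shape; B=s>90
    lab=ndimage.label(~B)[0]
    # component at seed
    u,v=w2px(p,[seed[0],seed[1],z0+size[2]]); 
    cnt=np.bincount(lab.ravel()); cnt[0]=0; m=lab==cnt.argmax()
    m=ndimage.binary_fill_holes(m)
    m=ndimage.binary_opening(m,iterations=2)
    SS=8
    def model(q):
        x,y,a=q; X=[]
        for i in (-1,1):
            for j in (-1,1):
                for k in (0,1):
                    l=np.array([i*size[0]/2,j*size[1]/2]); c,sn=np.cos(a),np.sin(a)
                    X.append(w2px(p,[x+c*l[0]-sn*l[1],y+sn*l[0]+c*l[1],z0+k*size[2]]))
        X=(np.array(X)-[c0,r0]+.5)*SS
        h=cv2.convexHull(X.astype(np.float32)).reshape(-1,2)
        I=np.zeros((sh[0]*SS,sh[1]*SS),np.uint8); cv2.fillConvexPoly(I,np.round((h-.5)*16).astype(np.int32),255,shift=4)
        return cv2.resize(I,(sh[1],sh[0]),interpolation=cv2.INTER_AREA)/255.
    ob=np.median(s[ndimage.binary_erosion(m,iterations=2)]); wd=np.median(s[~ndimage.binary_dilation(m,iterations=3)])
    al=np.clip((wd-s)/(wd-ob),0,1); al=np.where(ndimage.binary_erosion(m,iterations=2),1,al); al=np.where(ndimage.binary_dilation(m,iterations=2),al,0)
    f=lambda q:((model(q)-al)**2).sum()
    best=None
    for d in (0,.05,-.05):
        q0=np.array(seed)+[0,0,d]
        r=minimize(f,q0,method='Nelder-Mead',options=dict(initial_simplex=np.array([q0,q0+[.01,0,0],q0+[0,.01,0],q0+[0,0,.1]]),xatol=1e-5,fatol=1e-3,maxiter=300))
        if best is None or r.fun<best.fun: best=r
    return best.x,best.fun,m.sum(),al,model(best.x)
E
python3 - <<'E'
from h import *
t=dict(np.load('/tmp/top1.npz'));s=dict(np.load('/tmp/scene1.npz'))
ic=ray_z(t,373,190,.04); cc=ray_z(t,289,216,.006); print(ic,cc)
print(w2px(s,ic),w2px(s,cc))
for n,p,b in (('top',t,(330,155,418,222)),('scene',s,(218,215,335,305))):
    r=fit_box(p,b,(.16,.22,.04),0,(ic[0],ic[1],-.26)); print('inlet',n,r[0],r[1],r[2],r[4].sum())
    save(f'fi_{n}.png',np.hstack([np.repeat((a*255).astype(np.uint8)[...,None],3,-1) for a in (r[3],r[4])]),3)
for n,p,b in (('top',t,(256,190,320,244)),('scene',s,(305,175,360,218))):
  for yaw in (.43-np.pi/2+np.pi/2,):
    yaw=np.radians(28)
    r=fit_box(p,b,(.08,.15,.006),0,(cc[0],cc[1],yaw)); print('cover',n,r[0],r[1],r[2],r[4].sum())
    save(f'fc_{n}.png',np.hstack([np.repeat((a*255).astype(np.uint8)[...,None],3,-1) for a in (r[3],r[4])]),5)
E
```

```text
[ 0.52329878 -0.10909539  0.04      ] [0.42886587 0.2128103  0.006     ]
[273.77313595 252.71600646] [327.17255222 197.21330038]
inlet top [ 0.52481418 -0.10790033 -0.27462194] 11.727678941924909 2529 2514.98431372549
inlet scene [ 0.52404486 -0.10491007 -0.27319813] 11.43963325775769 4281 4356.329411764706
cover top [0.43129766 0.21931042 0.41795997] 21.789439958990133 886 813.8117647058823
cover scene [0.4303081  0.22190175 0.42125369] 5.01563876865182 679 694.2235294117647
```

```bash
python3 - <<'E'
from h import *
t=dict(np.load('/tmp/top1.npz'));s=dict(np.load('/tmp/scene1.npz'))
pose={'top':(.52481,-.1079,-.2740),'scene':(.52404,-.1049,-.2740)}
for n,p in (('top',t),('scene',s)):
    x,y,a=pose[n]; c,sn=np.cos(a),np.sin(a)
    # rectify the stud tip plane z=.052: 0.25mm/px, inlet coordinates, x up, y left
    S=.0005
    for z,nm in ((.052,'tip'),(.040,'base')):
        g=np.arange(.1,-.1,-S); gx=np.arange(.04,-.04,-S)
        mu=np.zeros((len(gx),len(g)),np.float32);mv=mu.copy()
        for i,lx in enumerate(gx):
            for j,ly in enumerate(g):
                mu[i,j],mv[i,j]=w2px(p,[x+c*lx-sn*ly,y+sn*lx+c*ly,z])
        I=cv2.remap(np.ascontiguousarray(p['pixels']),mu,mv,cv2.INTER_CUBIC)
        for ly in (.05,-.05): 
            j=int((.1-ly)/S); 
            for lx in (-.01,0,.01): cv2.line(I,(j-24,int((.04-lx)/S)),(j-18,int((.04-lx)/S)),(255,0,0),1)
            cv2.line(I,(j,0),(j,10),(255,0,0),1)
        save(f'rect_{n}_{nm}.png',I,1)
    print(p['T'][:3,3])
ims=[cv2.imread(f'pics/rect_{n}_{m}.png') for n in ('top','scene') for m in ('tip','base')]
cv2.imwrite('pics/rect.png',cv2.resize(np.vstack([np.hstack(ims[:2]),np.hstack(ims[2:])]),None,fx=1,fy=1))
cv2.imwrite('pics/rect.png',cv2.resize(np.vstack([ims[0],ims[2],ims[3]]),None,fx=1.25,fy=1.25))
E
```

```text
[0.38741373 0.06424103 1.40838466]
[ 1.1527704  -0.61716627  0.8303595 ]
```

View pics/rect.png

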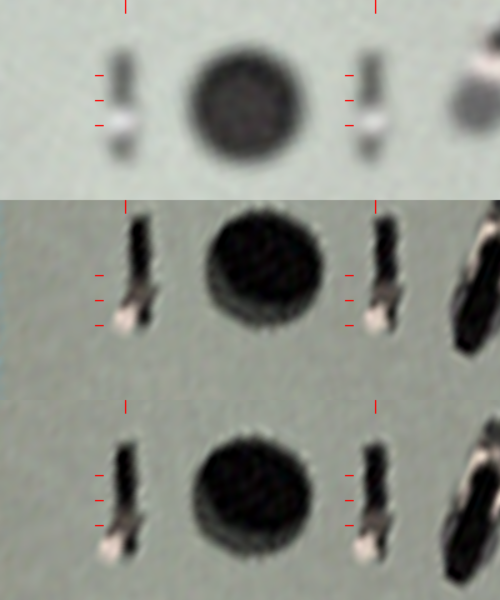

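Candidates in the top picture are the uncoloured slotted plate at (289,217), the pink slotted plates at (238,229), (184,186) and (266,281), and the square blank at (296,165). I choose (289,217): it is 80x150 mm, has a rib and two slots, and isn't pink. The crop confirms this.

```bash
cat >> h.py <<'E'
def yaw_of(q):
    m=R.from_quat([q[1],q[2],q[3],q[0]]).as_matrix(); return np.arctan2(m[1,0],m[0,0])
def plan(target,yaw,n=None,hand=8.5,step=40,pos=None,yaw0=None):
    s=get_state(); q=s['orientation']; p=s['tcp_pos'] if pos is None else np.array(pos)
    m=R.from_quat([q[1],q[2],q[3],q[0]])
    if yaw0 is not None: a=yaw0; m=R.from_matrix([[np.cos(a),np.sin(a),0],[np.sin(a),-np.cos(a),0],[0,0,-1]])
    a=yaw; mt=R.from_matrix([[np.cos(a),np.sin(a),0],[np.sin(a),-np.cos(a),0],[0,0,-1]])
    rv=(m.inv()*mt).as_rotvec(); d=np.array(target)-p
    k=n or int(np.ceil(max(np.linalg.norm(d)*1000/step,np.degrees(np.linalg.norm(rv))/7.5,1)))
    cur=p.copy();rows=[]
    for i in range(k):
        des=p+d*(i+1)/k; loc=np.round(m.inv().apply(des-cur)*100,2); r=np.round(np.degrees((m.inv()*mt).as_rotvec())/(k-i),2)
        rows.append([*map(float,loc+0.0),*map(float,r+0.0),hand]); cur=cur+m.apply(loc/100); m=m*R.from_rotvec(np.radians(r))
    for i in range(0,k,5): print(str(rows[i:i+5]).replace(' ',''))
    print('end',cur.round(4))
def show():
    s=get_state(); print('t',s['clock'],'tcp',s['tcp_pos'].round(4),'yaw',np.degrees(yaw_of(s['orientation'])).round(2),'q',s['orientation'].round(4),'F',s['wrist_force'].round(2),'M',s['ft_torque'].round(3),'gap',round(s['finger_gap'],4))
E
python3 -c "
from h import *
plan([.431,.2205,.16],np.radians(114.1))"
```

```text
[[2.27,-3.12,0.34,0.0,0.0,-4.59,8.5],[2.52,-2.92,0.34,0.0,0.0,-4.59,8.5],[2.74,-2.72,0.34,0.0,0.0,-4.59,8.5],[2.95,-2.48,0.34,0.0,0.0,-4.59,8.5],[3.14,-2.25,0.34,0.0,0.0,-4.59,8.5]]
[[3.31,-1.98,0.34,0.0,0.0,-4.59,8.5],[3.46,-1.71,0.34,0.0,0.0,-4.6,8.5],[3.58,-1.43,0.33,0.0,0.0,-4.59,8.5],[3.69,-1.14,0.34,0.0,0.0,-4.6,8.5],[3.77,-0.84,0.34,0.0,0.0,-4.59,8.5]]
[[3.82,-0.53,0.34,0.0,0.0,-4.6,8.5],[3.85,-0.23,0.34,0.0,0.0,-4.59,8.5],[3.86,0.08,0.34,0.0,0.0,-4.6,8.5],[3.84,0.39,0.34,0.0,0.0,-4.59,8.5],[3.79,0.7,0.34,0.0,0.0,-4.6,8.5]]
[[3.73,1.0,0.34,0.0,0.0,-4.59,8.5],[3.63,1.29,0.34,0.0,0.0,-4.6,8.5],[3.52,1.59,0.34,0.0,0.0,-4.59,8.5],[3.38,1.85,0.34,0.0,0.0,-4.6,8.5],[3.23,2.13,0.34,0.0,0.0,-4.59,8.5]]
[[3.04,2.37,0.34,0.0,0.01,-4.6,8.5]]
end [0.431  0.2205 0.16  ]
```

```bash
python3 -m inch '[[2.27,-3.12,0.34,0,0,-4.6,8.5],[2.52,-2.92,0.34,0,0,-4.6,8.5],[2.74,-2.72,0.34,0,0,-4.6,8.5],[2.95,-2.48,0.34,0,0,-4.6,8.5],[3.14,-2.25,0.34,0,0,-4.6,8.5]]'
python3 -m inch '[[3.31,-1.98,0.34,0,0,-4.6,8.5],[3.46,-1.71,0.34,0,0,-4.6,8.5],[3.58,-1.43,0.33,0,0,-4.6,8.5],[3.69,-1.14,0.34,0,0,-4.6,8.5],[3.77,-0.84,0.34,0,0,-4.6,8.5]]'
python3 -m inch '[[3.82,-0.53,0.34,0,0,-4.6,8.5],[3.85,-0.23,0.34,0,0,-4.6,8.5],[3.86,0.08,0.34,0,0,-4.6,8.5],[3.84,0.39,0.34,0,0,-4.6,8.5],[3.79,0.7,0.34,0,0,-4.6,8.5]]'
python3 -m inch '[[3.73,1.0,0.34,0,0,-4.6,8.5],[3.63,1.29,0.34,0,0,-4.6,8.5],[3.52,1.59,0.34,0,0,-4.6,8.5],[3.38,1.85,0.34,0,0,-4.6,8.5],[3.23,2.13,0.34,0,0,-4.6,8.5]]'
python3 -m inch '[[3.04,2.37,0.34,0,0,-4.6,8.5],[0,0,0,0,0,0,8.5]]'
python3 -c "
from h import *
show()
plan([.431,.2205,.022],np.radians(114.1))"
```

```text
clock: 1.7
tcp_pos: [0.2355, -0.3636, 0.2142]
orientation: [0.0, 0.937, 0.349, 0.0]
wrist_force: [0.7, 0.9, 1.0]
finger_gap: 0.0849
clock: 2.2
tcp_pos: [0.2964, -0.1806, 0.1975]
orientation: [0.001, 0.849, 0.528, 0.0]
wrist_force: [1.3, -1.1, -0.2]
finger_gap: 0.0851
clock: 2.7
tcp_pos: [0.3574, 0.0027, 0.1806]
orientation: [0.001, 0.726, 0.687, 0.0]
wrist_force: [0.8, 0.0, 0.6]
finger_gap: 0.085
clock: 3.2
tcp_pos: [0.4182, 0.1861, 0.1634]
orientation: [0.0, 0.575, 0.818, 0.0]
wrist_force: [0.9, -0.9, 0.4]
finger_gap: 0.0849
clock: 3.4
tcp_pos: [0.4313, 0.2245, 0.1596]
orientation: [0.0, 0.54, 0.841, 0.001]
wrist_force: [-0.9, -0.1, 0.4]
finger_gap: 0.0849
t 3.4 tcp [0.4313 0.2245 0.1596] yaw 114.58 q [2.000e-04 5.404e-01 8.414e-01 9.000e-04] F [-0.87 -0.07  0.39] M [-0.081 -0.027 -0.033] gap 0.0849
[[-0.09,-0.05,3.44,0.02,-0.01,0.12,8.5],[-0.09,-0.06,3.44,0.03,-0.01,0.12,8.5],[-0.09,-0.05,3.44,0.02,-0.01,0.12,8.5],[-0.09,-0.05,3.44,0.03,-0.01,0.12,8.5]]
end [0.431  0.2205 0.022 ]
```

```bash
python3 - <<'E'
from h import *
p=vision.read_camera('scene'); save('s2.png',p['pixels'][60:240,230:430],4)
t=get_state()['tcp_pos'];print(w2px(p,t)-[230,60])
E
```

```text
[100.81864728  96.81525989]
```

View pics/s2.png

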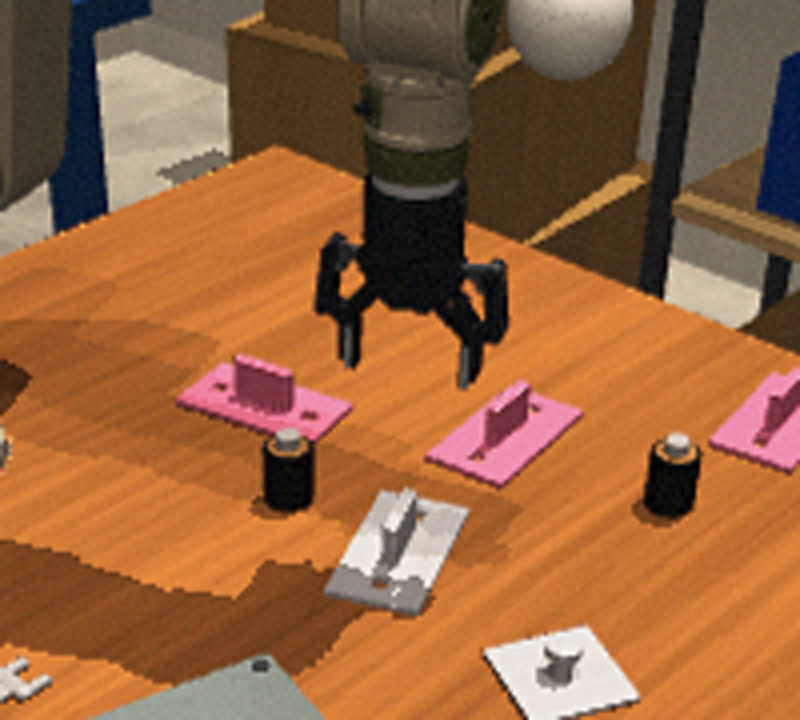

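```bash
python3 -m inch '[[-0.2,-0.1,3.4,0,0,0.25,8.5],[-0.2,-0.1,3.4,0,0,0.25,8.5],[0,0,3.4,0,0,0,8.5],[0,0,2.5,0,0,0,8.5],[0,0,1.9,0,0,0,8.5]]'
python3 -m inch '[[0,0,0,0,0,0,4],[0,0,0,0,0,0,3]]' 40; python3 -c "
from h import *
show()"
```

```text
clock: 3.95
tcp_pos: [0.4285, 0.2149, 0.0126]
orientation: [-0.001, 0.547, 0.837, -0.001]
wrist_force: [-1.4, -0.3, 0.7]
finger_gap: 0.0851
clock: 4.15
tcp_pos: [0.4295, 0.2156, 0.0144]
orientation: [-0.0, 0.547, 0.837, -0.0]
wrist_force: [0.3, 0.1, 0.6]
finger_gap: 0.0587
t 4.15 tcp [0.4295 0.2156 0.0144] yaw 113.66 q [-1.000e-04  5.471e-01  8.370e-01 -4.000e-04] F [0.35 0.08 0.55] M [-0.011  0.013  0.023] gap 0.0587
```

```bash
python3 -c "
from h import *
plan([.431,.2205,.0135],np.radians(114.1),n=1)"
```

```text
[[0.39,0.33,0.09,-0.05,0.01,-0.44,8.5]]
end [0.431  0.2205 0.0135]
```

```bash
python3 -m inch '[[0.39,0.33,0.09,0,0,-0.44,3],[0,0,0,0,0,0,2.4],[0,0,0,0,0,0,1.8],[0,0,0,0,0,0,1.0],[0,0,0,0,0,0,1.0]]' 60;python3 -m inch '[[0,0,0,0,0,0,0.8],[0,0,0,0,0,0,0.6],[0,0,0,0,0,0,0.6],[0,0,0,0,0,0,0.6]]' 60; python3 -c "
from h import *
show()"
```

```text
clock: 4.65
tcp_pos: [0.4318, 0.2216, 0.0139]
orientation: [0.0, 0.543, 0.84, 0.001]
wrist_force: [-0.9, -0.6, 5.7]
finger_gap: 0.0111
clock: 5.05
tcp_pos: [0.4318, 0.2216, 0.0139]
orientation: [0.0, 0.543, 0.84, 0.001]
wrist_force: [-0.5, 0.7, 5.6]
finger_gap: 0.0111
t 5.05 tcp [0.4318 0.2216 0.0139] yaw 114.19 q [5.000e-04 5.433e-01 8.396e-01 6.000e-04] F [-0.53  0.65  5.6 ] M [-0.044  0.278  0.021] gap 0.0111
```

```bash
python3 -m inch '[[0,0,-1,0,0,0,0.6],[0,0,-3,0,0,0,0.6],[0,0,-4,0,0,0,0.6],[0,0,-4,0,0,0,0.6],[0,0,-2,0,0,0,0.6]]';python3 -m inch '[[0,0,0,0,0,0,0.6],[0,0,0,0,0,0,0.6]]' ; python3 - <<'E'
from h import *
show()
for n in('scene','top'):
    p=vision.read_camera(n); np.savez('/tmp/%s2.npz'%n,**p)
    c=w2px(p,get_state()['tcp_pos']).astype(int); print(c)
    save(n+'3.png',p['pixels'][max(c[1]-60,0):c[1]+60,c[0]-80:c[0]+80],4)
E
```

```text
clock: 5.55
tcp_pos: [0.4323, 0.2217, 0.1568]
orientation: [0.001, 0.543, 0.84, 0.002]
wrist_force: [1.4, 1.0, -2.3]
finger_gap: 0.011
clock: 5.75
tcp_pos: [0.4309, 0.2212, 0.1529]
orientation: [0.0, 0.543, 0.84, -0.0]
wrist_force: [0.6, -0.2, -2.8]
finger_gap: 0.011
t 5.75 tcp [0.4309 0.2212 0.1529] yaw 114.18 q [ 0.      0.5433  0.8395 -0.    ] F [ 0.55 -0.19 -2.85] M [ 0.024  0.015 -0.014] gap 0.011
[330 159]
[282 214]
```

View pics/scene3.png

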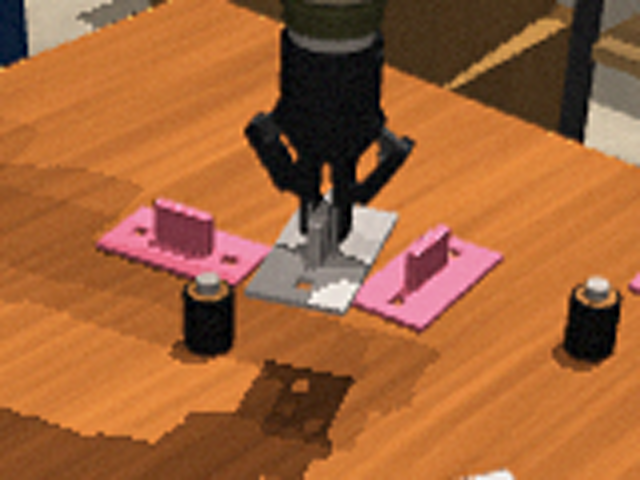

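View pics/top3.png

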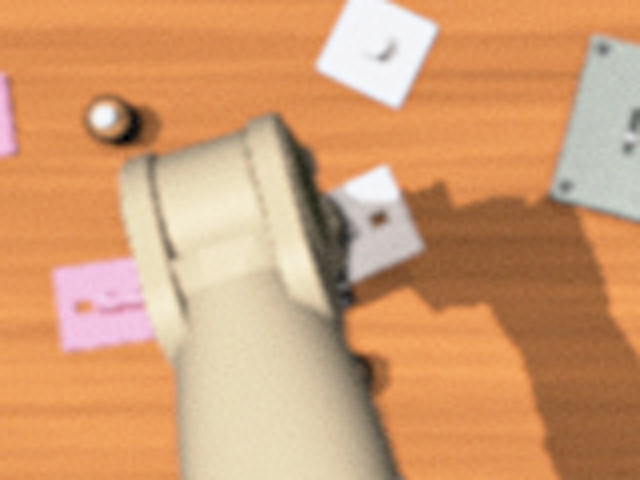

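```bash
python3 -c "
from h import *
plan([.5171,-.1036,.13],np.radians(74.3),hand=.6)"
```

```text
[[-3.69,-0.59,0.24,-0.02,0.01,4.43,0.6],[-3.72,-0.31,0.24,-0.02,0.0,4.43,0.6],[-3.73,-0.02,0.24,-0.02,0.01,4.43,0.6],[-3.72,0.28,0.23,-0.02,0.0,4.43,0.6],[-3.69,0.55,0.24,-0.02,0.01,4.43,0.6]]
[[-3.64,0.84,0.24,-0.02,0.0,4.43,0.6],[-3.56,1.12,0.24,-0.02,0.01,4.43,0.6],[-3.47,1.39,0.24,-0.02,0.0,4.43,0.6],[-3.34,1.66,0.23,-0.02,0.01,4.44,0.6]]
end [ 0.5171 -0.1036  0.13  ]
```

```bash
python3 -m inch '[[-3.69,-0.59,0.24,0,0,4.43,0.6],[-3.72,-0.31,0.24,0,0,4.43,0.6],[-3.73,-0.02,0.24,0,0,4.43,0.6],[-3.72,0.28,0.23,0,0,4.43,0.6],[-3.69,0.55,0.24,0,0,4.43,0.6]]'
python3 -m inch '[[-3.64,0.84,0.24,0,0,4.43,0.6],[-3.56,1.12,0.24,0,0,4.43,0.6],[-3.47,1.39,0.24,0,0,4.43,0.6],[-3.34,1.66,0.23,0,0,4.44,0.6],[0,0,0,0,0,0,0.6]]'
python3 -m inch '[[0,0,0,0,0,0,0.6],[0,0,0,0,0,0,0.6],[0,0,0,0,0,0,0.6]]'
python3 - <<'E'
from h import *
show()
plan([.5171,-.1036,.09],np.radians(74.3),hand=.6)
for n in('scene','top'):
    p=vision.read_camera(n); np.savez('/tmp/%s3.npz'%n,**p)
    c=w2px(p,get_state()['tcp_pos']).astype(int); print(c)
    save(n+'4.png',p['pixels'][max(c[1]-60,0):c[1]+60,c[0]-80:c[0]+80],4)
E
```

```text
clock: 6.35
tcp_pos: [0.4785, 0.0398, 0.1392]
orientation: [-0.001, 0.696, 0.718, -0.001]
wrist_force: [0.5, 0.9, -1.8]
finger_gap: 0.0109
clock: 6.85
tcp_pos: [0.5188, -0.1071, 0.1295]
orientation: [-0.0, 0.799, 0.601, -0.001]
wrist_force: [-0.1, -0.0, -2.8]
finger_gap: 0.0111
clock: 7.15
tcp_pos: [0.5177, -0.1019, 0.1311]
orientation: [-0.001, 0.797, 0.605, -0.0]
wrist_force: [-0.0, 0.0, -1.5]
finger_gap: 0.0113
t 7.15 tcp [ 0.5177 -0.1019  0.1311] yaw 74.4 q [-7.000e-04  7.965e-01  6.046e-01 -4.000e-04] F [-0.    0.   -1.46] M [ 0.014  0.01  -0.031] gap 0.0113
[[-0.09,0.0,2.06,-0.04,-0.01,0.05,0.6],[-0.09,-0.01,2.05,-0.05,0.0,0.05,0.6]]
end [ 0.5171 -0.1036  0.09  ]
[272 225]
[374 188]
```

View pics/scene4.png

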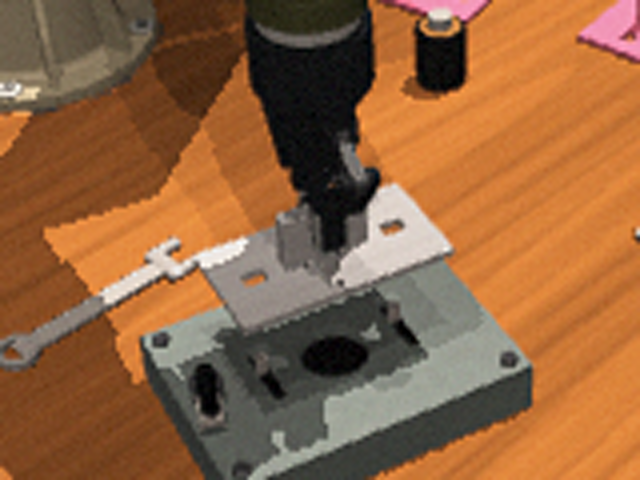

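View pics/top4.png

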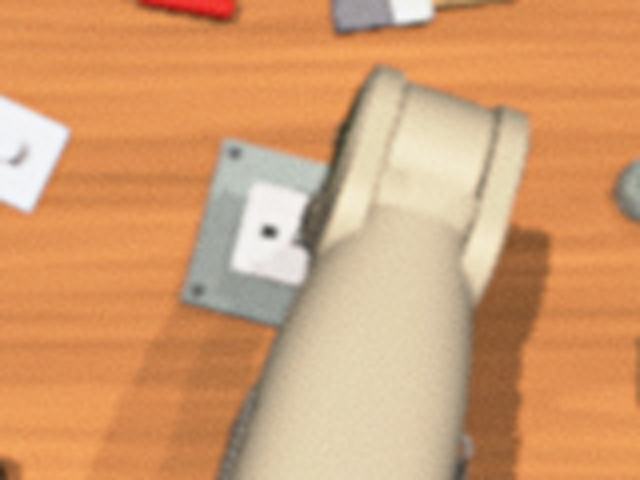

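```bash
python3 - <<'E'
from h import *
p=dict(np.load('/tmp/scene3.npz'))
u0,v0=272-80,225-60
save('slots.png',p['pixels'][215:245,245:305],12)
x,y,a=.52404,-.1049,-.2740; c,s=np.cos(a),np.sin(a)
def loc(w): d=np.array(w[:2])-[x,y]; return np.array([c*d[0]+s*d[1],-s*d[0]+c*d[1]])*1000
for X,Y in((255,278),(391,227)):
    u=(X+.5)/4-.5+u0;v=(Y+.5)/4-.5+v0
    print('slot',loc(ray_z(p,u,v,.1311-.0139+.005)))
print('tcp',loc([.5177,-.1019]))
q=dict(np.load('/tmp/scene1.npz')); save('studs.png',q['pixels'][235:270,245:305],12)
E
```

```text
slot [ -6.81241755 -48.16940335]
slot [-7.52786068 50.86177934]
tcp [-6.91524744  1.17258385]
```

View pics/slots.png

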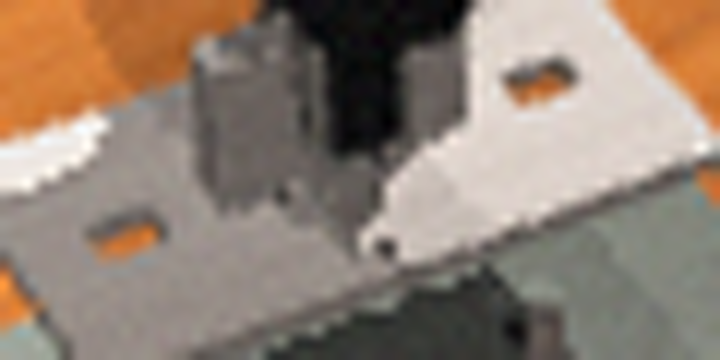

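View pics/studs.png

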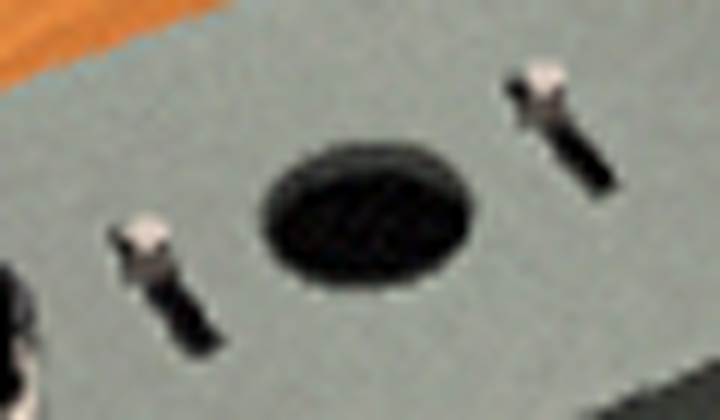

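```bash
python3 - <<'E'
from h import *
p=dict(np.load('/tmp/scene3.npz'))
x,y,a=.52404,-.1049,-.2740; c,s=np.cos(a),np.sin(a)
def loc(w): d=np.array(w[:2])-[x,y]; return np.array([c*d[0]+s*d[1],-s*d[0]+c*d[1]])*1000
f=lambda X,o:(X+.5)/12-.5+o
for X,Y in((127,236),(540,81)): print('slot',loc(ray_z(p,f(X,245),f(Y,215),.1311-.0139+.006)))
for X,Y in((147,231),(546,76)): print('stud',loc(ray_z(p,f(X,245),f(Y,235),.052)))
E
```

```text
slot [ -5.78376715 -49.24090286]
slot [-6.54628801 50.8777951 ]
stud [ -7.55152023 -49.96160091]
stud [-7.23529444 50.31693958]
```

```bash
python3 -c "
from h import *
show();plan([.5164,-.1022,.075],np.radians(74.15),n=4,hand=.6)"
```

```text
t 7.25 tcp [ 0.5181 -0.102   0.1316] yaw 74.4 q [-2.000e-04  7.965e-01  6.046e-01 -1.000e-04] F [-0.08  0.06 -1.6 ] M [ 0.04  -0.038 -0.013] gap 0.0113
[[-0.02,-0.04,1.42,-0.01,0.0,0.06,0.6],[-0.01,-0.04,1.41,0.0,0.0,0.06,0.6],[-0.02,-0.04,1.42,-0.01,0.0,0.07,0.6],[-0.01,-0.04,1.41,0.0,0.0,0.06,0.6]]
end [ 0.5164 -0.1022  0.075 ]
```

```bash
python3 -m inch '[[-0.02,-0.04,1.42,0,0,0.06,0.6],[-0.02,-0.04,1.42,0,0,0.06,0.6],[-0.02,-0.04,1.41,0,0,0.06,0.6],[0,-0.04,1.4,0,0,0.06,0.6],[0,0,0,0,0,0,0.6]]'
python3 -m inch '[[0,0,0,0,0,0,0.6],[0,0,0,0,0,0,0.6],[0,0,0,0,0,0,0.6]]'; python3 -c "
from h import *
show();plan([.5164,-.1022,.070],np.radians(74.15),n=1,hand=.6)"
```

```text
clock: 7.75
tcp_pos: [0.5152, -0.102, 0.0736]
orientation: [-0.001, 0.798, 0.603, -0.001]
wrist_force: [-1.3, 0.9, -3.3]
finger_gap: 0.0114
clock: 8.05
tcp_pos: [0.5175, -0.1034, 0.0761]
orientation: [0.001, 0.798, 0.602, 0.0]
wrist_force: [0.6, 0.5, -1.7]
finger_gap: 0.0112
t 8.05 tcp [ 0.5175 -0.1034  0.0761] yaw 74.07 q [8.000e-04 7.983e-01 6.023e-01 4.000e-04] F [ 0.55  0.54 -1.69] M [ 0.008 -0.023 -0.023] gap 0.0112
[[0.09,-0.14,0.61,0.1,0.01,-0.08,0.6]]
end [ 0.5164 -0.1022  0.07  ]
```

```bash
python3 -m inch '[[0.05,-0.08,0.2,0,0,0,0.6],[0,0,0.2,0,0,0,0.6],[0,0,0.2,0,0,0,0.6],[0,0,0,0,0,0,0.6]]'; python3 -c "
from h import *
show()"
python3 -m inch '[[0,0,0.1,0,0,0,0.6],[0,0,0.1,0,0,0,0.6],[0,0,0.0,0,0,0,0.6]]'; python3 -c "
from h import *
show()"
```

```text
clock: 8.45
tcp_pos: [0.5158, -0.1026, 0.0688]
orientation: [-0.0, 0.798, 0.602, -0.0]
wrist_force: [-1.0, -0.3, -1.9]
finger_gap: 0.0112
t 8.45 tcp [ 0.5158 -0.1026  0.0688] yaw 74.05 q [-2.000e-04  7.984e-01  6.022e-01 -2.000e-04] F [-0.97 -0.34 -1.93] M [ 0.022 -0.025 -0.047] gap 0.0112
clock: 8.75
tcp_pos: [0.516, -0.1026, 0.067]
orientation: [-0.0, 0.798, 0.602, -0.0]
wrist_force: [-0.8, -0.3, -2.8]
finger_gap: 0.0115
t 8.75 tcp [ 0.516  -0.1026  0.067 ] yaw 74.05 q [-1.000e-04  7.984e-01  6.022e-01 -1.000e-04] F [-0.76 -0.27 -2.81] M [ 0.015 -0.02   0.005] gap 0.0115
```

```bash
python3 -m inch '[[0,0,0.1,0,0,0,0.6],[0,0,0.1,0,0,0,0.6],[0,0,0.0,0,0,0,0.6]]'; python3 -c "
from h import *
show()"
```

```text
clock: 9.05
tcp_pos: [0.516, -0.1026, 0.065]
orientation: [-0.0, 0.798, 0.602, -0.0]
wrist_force: [0.6, -0.3, -1.9]
finger_gap: 0.0111
t 9.05 tcp [ 0.516  -0.1026  0.065 ] yaw 74.05 q [-1.000e-04  7.984e-01  6.022e-01 -1.000e-04] F [ 0.57 -0.28 -1.87] M [ 0.017 -0.009 -0.061] gap 0.0111
```

```bash
python3 -m inch '[[0,0,0.1,0,0,0,0.6],[0,0,0.0,0,0,0,0.6]]'; python3 -m inch '[[0,0,0.1,0,0,0,0.6],[0,0,0.0,0,0,0,0.6]]'; python3 -c "
from h import *
show()"
```

```text
clock: 9.25
tcp_pos: [0.516, -0.1026, 0.0641]
orientation: [-0.0, 0.798, 0.602, -0.0]
wrist_force: [-0.5, -0.2, -2.6]
finger_gap: 0.0114
clock: 9.45
tcp_pos: [0.516, -0.1026, 0.0631]
orientation: [-0.0, 0.798, 0.602, -0.0]
wrist_force: [-0.8, 0.7, -1.8]
finger_gap: 0.0113
t 9.45 tcp [ 0.516  -0.1026  0.0631] yaw 74.06 q [-0.000e+00  7.983e-01  6.022e-01 -1.000e-04] F [-0.83  0.66 -1.8 ] M [ 0.004 -0.018  0.007] gap 0.0113
```

```bash
python3 -m inch '[[0,0,0.1,0,0,0,0.6],[0,0,0.0,0,0,0,0.6]]'; python3 -m inch '[[0,0,0.1,0,0,0,0.6],[0,0,0.0,0,0,0,0.6]]';python3 -m inch '[[0,0,0.1,0,0,0,0.6],[0,0,0.0,0,0,0,0.6]]';  python3 -c "
from h import *
show()"
```

```text
clock: 9.65
tcp_pos: [0.516, -0.1026, 0.0621]
orientation: [-0.0, 0.798, 0.602, -0.0]
wrist_force: [-0.2, 0.5, -1.4]
finger_gap: 0.0111
clock: 9.85
tcp_pos: [0.516, -0.1026, 0.061]
orientation: [-0.0, 0.798, 0.602, -0.0]
wrist_force: [-0.1, 0.6, -1.5]
finger_gap: 0.0109
clock: 10.05
tcp_pos: [0.516, -0.1026, 0.0601]
orientation: [-0.0, 0.798, 0.602, -0.0]
wrist_force: [-0.5, -0.6, -1.9]
finger_gap: 0.0114
t 10.05 tcp [ 0.516  -0.1026  0.0601] yaw 74.06 q [-0.000e+00  7.983e-01  6.022e-01 -1.000e-04] F [-0.48 -0.55 -1.88] M [ 0.068 -0.017 -0.017] gap 0.0114
```

```bash
python3 -m inch '[[0,0,0.1,0,0,0,0.6],[0,0,0.1,0,0,0,0.6],[0,0,0,0,0,0,0.6]]'; python3 -m inch '[[0,0,0.1,0,0,0,0.6],[0,0,0.1,0,0,0,0.6],[0,0,0,0,0,0,0.6]]';python3 -m inch '[[0,0,0.1,0,0,0,0.6],[0,0,0,0,0,0,0.6]]';  python3 - <<'E'
from h import *
show()
p=vision.read_camera('scene'); np.savez('/tmp/scene4.npz',**p); save('s5.png',p['pixels'][200:310,200:350],5)
E
```

```text
clock: 10.35
tcp_pos: [0.516, -0.1026, 0.058]
orientation: [-0.0, 0.798, 0.602, -0.0]
wrist_force: [0.6, 0.4, -1.4]
finger_gap: 0.0113
clock: 10.65
tcp_pos: [0.516, -0.1025, 0.056]
orientation: [-0.0, 0.798, 0.602, -0.0]
wrist_force: [-0.6, 0.2, -2.6]
finger_gap: 0.0114
clock: 10.85
tcp_pos: [0.516, -0.1026, 0.0551]
orientation: [-0.0, 0.798, 0.602, -0.0]
wrist_force: [-0.0, 0.1, -1.4]
finger_gap: 0.0114
t 10.85 tcp [ 0.516  -0.1026  0.0551] yaw 74.05 q [-0.000e+00  7.984e-01  6.022e-01 -1.000e-04] F [-0.02  0.06 -1.44] M [ 0.052 -0.03  -0.014] gap 0.0114
```

View pics/s5.png

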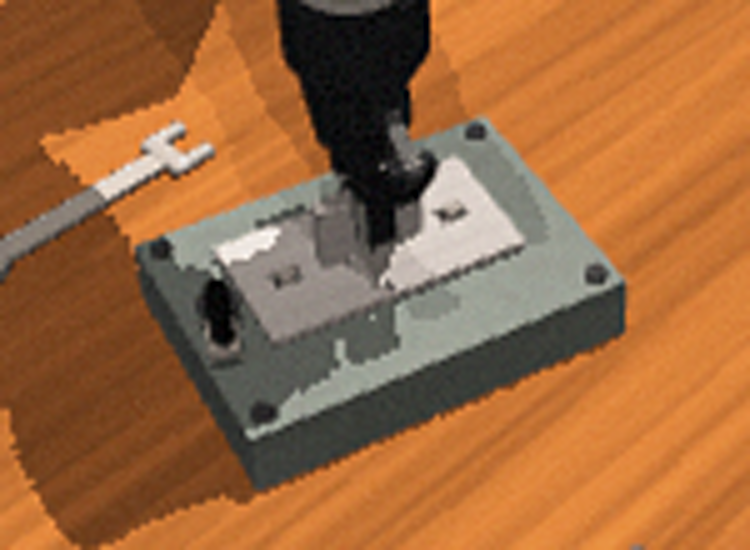

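The picture shows the cover nearly flat on the inlet, with a stud tip visible in each slot at crop (286,275) and (452,210). It dropped in without contact, and I go on down to a light touch.

```bash
python3 -m inch '[[0,0,0.05,0,0,0,0.6],[0,0,0.05,0,0,0,0.6],[0,0,0,0,0,0,0.6]]'; python3 -m inch '[[0,0,0.05,0,0,0,0.6],[0,0,0,0,0,0,0.6]]';python3 -m inch '[[0,0,0.05,0,0,0,0.6],[0,0,0,0,0,0,0.6]]'
```

```text
clock: 11.2
tcp_pos: [0.5161, -0.1026, 0.0541]
orientation: [-0.0, 0.798, 0.602, -0.0]
wrist_force: [-0.3, -0.6, -1.7]
finger_gap: 0.0109
clock: 11.4
tcp_pos: [0.5161, -0.1026, 0.054]
orientation: [0.0, 0.798, 0.602, 0.0]
wrist_force: [-1.4, 0.7, 0.8]
finger_gap: 0.0113
clock: 11.6
tcp_pos: [0.5161, -0.1026, 0.0539]
orientation: [0.0, 0.798, 0.602, 0.0]
wrist_force: [-2.2, 0.4, 5.0]
finger_gap: 0.0111
```

```bash
python3 -m inch '[[0,0,0,0,0,0,2.0],[0,0,0,0,0,0,4.0],[0,0,0,0,0,0,4],[0,0,0,0,0,0,4]]'; python3 -m inch '[[0,0,-0.5,0,0,0,4],[0,0,-2,0,0,0,4],[0,0,-4,0,0,0,4],[0,0,-4,0,0,0,4],[0,0,-2,0,0,0,4]]'; python3 -m inch '[[-3,-4,0,0,0,0,2],[-3,-4,0,0,0,0,0],[-3,-4,0,0,0,0,0],[0,0,0,0,0,0,0],[0,0,0,0,0,0,0]]';  python3 - <<'E'
from h import *
show()
for n in('scene','top'):
    p=vision.read_camera(n); np.savez('/tmp/%s5.npz'%n,**p)
    for r in tip_of(p,'keeper_knob')[:4]: print(n,np.round(r['location'],1),round(r['confidence'],2),ray_z(p,*r['location'],.092).round(4))
    save(n+'6.png',p['pixels'][200:310,200:350] if n=='scene' else p['pixels'][140:240,310:440],5)
E
```

```text
clock: 12.0
tcp_pos: [0.5162, -0.1027, 0.0531]
orientation: [0.0, 0.798, 0.602, 0.0]
wrist_force: [-0.6, -0.1, 0.2]
finger_gap: 0.0403
clock: 12.5
tcp_pos: [0.5176, -0.1031, 0.1821]
orientation: [0.002, 0.798, 0.602, 0.001]
wrist_force: [0.6, -0.2, 0.5]
finger_gap: 0.04
clock: 13.0
tcp_pos: [0.3755, -0.1568, 0.1788]
orientation: [0.001, 0.799, 0.601, 0.0]
wrist_force: [1.0, -0.6, -0.0]
finger_gap: 0.0
t 13.0 tcp [ 0.3755 -0.1568  0.1788] yaw 73.91 q [7.000e-04 7.991e-01 6.012e-01 3.000e-04] F [ 1.01 -0.57 -0.01] M [ 0.011 -0.002 -0.049] gap 0.0
scene [242.5 257.7] 0.68 [ 0.5215 -0.2087  0.092 ]
scene [217.  240.9] 0.4 [ 0.4249 -0.2163  0.092 ]
top [400.  186.2] 0.55 [ 0.531  -0.2007  0.092 ]
```

View pics/scene6.png

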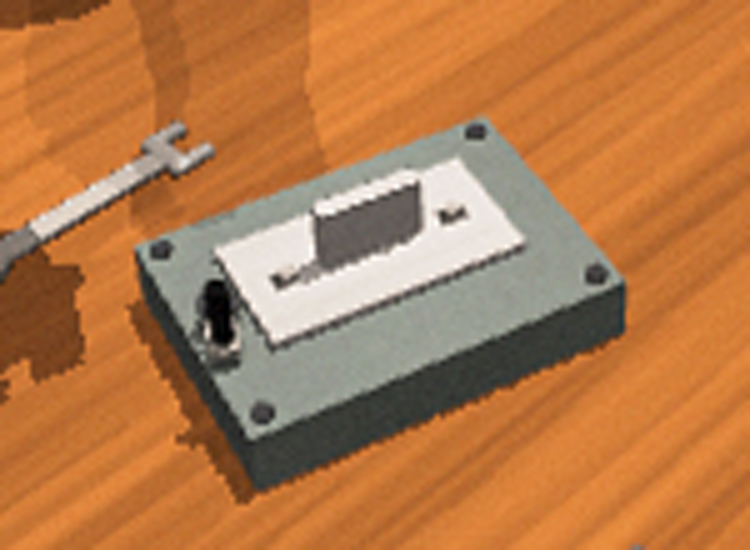

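View pics/top6.png

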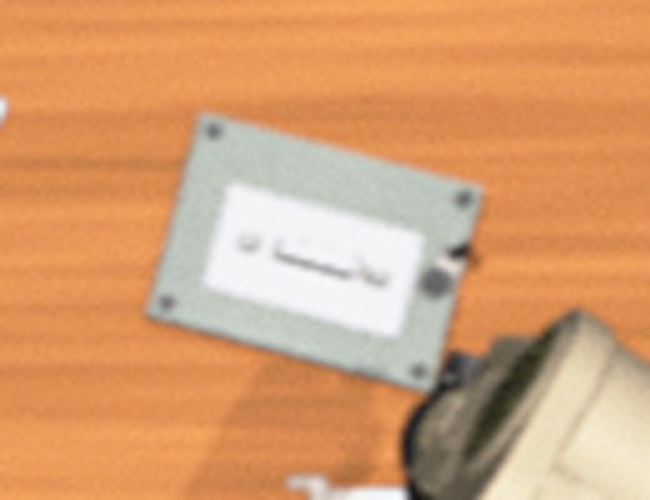

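```bash
python3 - <<'E'
from h import *
t=dict(np.load('/tmp/top5.npz'));s=dict(np.load('/tmp/scene5.npz'))
save('knob_t.png',t['pixels'][175:210,380:420],16); save('knob_s.png',s['pixels'][245:280,225:265],16)
for n,pose in(('top',(.52481,-.1079,-.2735)),('scene',(.52404,-.1049,-.2735))):
    p={'top':t,'scene':s}[n]; x,y,a=pose
    for ang in (-.5,-.4,-.3,-.2,-.1,0):
        lx,ly=.024*np.cos(ang),-.092+.024*np.sin(ang)
        w=[x+np.cos(a)*lx-np.sin(a)*ly,y+np.sin(a)*lx+np.cos(a)*ly]
        o=np.array([380,175] if n=='top' else [225,245])
        print(n,ang,((w2px(p,w+[.092])-o+.5)*16).round(),((w2px(p,w+[.054])-o+.5)*16).round())
E
```

```text
top -0.5 [385. 248.] [351. 264.]
top -0.4 [377. 241.] [343. 257.]
top -0.3 [368. 235.] [334. 251.]
top -0.2 [359. 229.] [325. 246.]
top -0.1 [349. 225.] [316. 242.]
top 0 [339. 222.] [306. 239.]
scene -0.5 [259. 200.] [284. 369.]
scene -0.4 [275. 199.] [299. 368.]
scene -0.3 [290. 197.] [314. 366.]
scene -0.2 [306. 194.] [329. 363.]
scene -0.1 [320. 190.] [344. 359.]
scene 0 [335. 185.] [358. 354.]
```

View pics/knob_t.png

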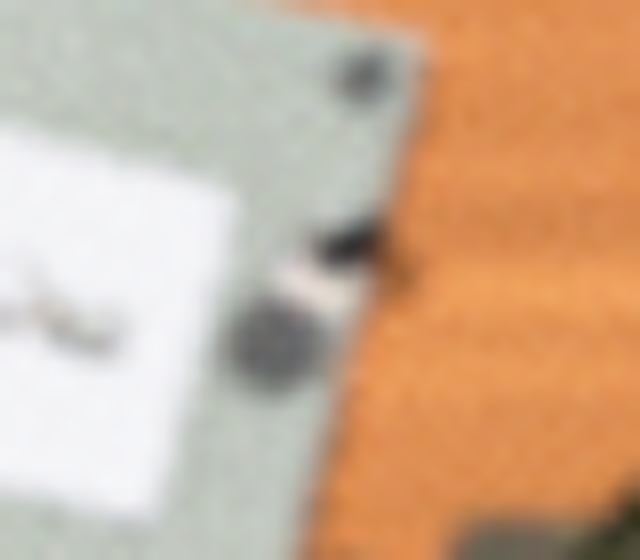

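View pics/knob_s.png

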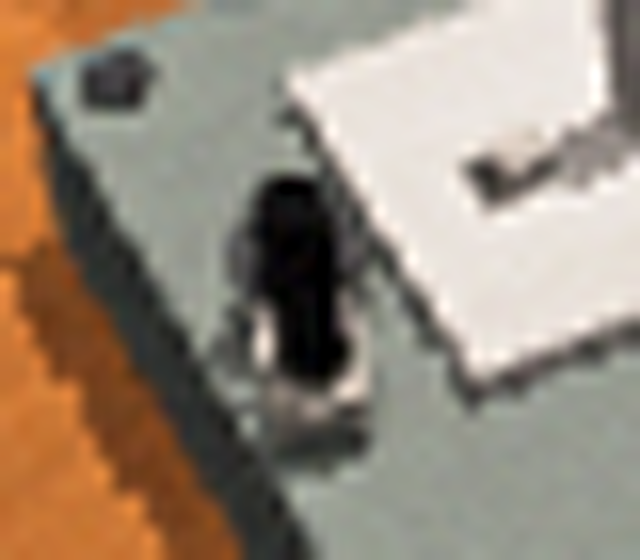

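```bash
python3 - <<'E'
from h import *
for f in('top5','top3','top1'):
    t=dict(np.load(f'/tmp/{f}.npz')); P=cloud(t)
    print(f,(P[192:201,393:405,2]*1000).round().astype(int).tolist()) if f!='top3' else 0
s=dict(np.load('/tmp/scene5.npz'));P=cloud(s)
print((P[256:274:1,237:250,2]*1000).round().astype(int))
x,y,a=.5244,-.1064,-.2735
for ang in(-.32,1.57):
    lx,ly=.024*np.cos(ang),-.092+.024*np.sin(ang); print(ang,x+np.cos(a)*lx-np.sin(a)*ly,y+np.sin(a)*lx+np.cos(a)*ly)
E
```

```text
top5 [[48, 36, 44, 40, 58, 54, 56, 55, 59, 63, -1, 3], [39, 47, 41, 39, 63, 59, 50, 56, 57, 42, -5, 2], [39, 45, 61, 63, 60, 56, 58, 53, 43, 37, -1, 0], [39, 43, 59, 61, 62, 64, 57, 64, 41, 2, -2, 5], [47, 43, 60, 53, 61, 64, 60, 57, 35, 2, 3, 2], [42, 40, 57, 63, 52, 63, 56, 61, 44, 3, 0, -1], [45, 40, 43, 59, 59, 58, 55, 42, 40, -2, 3, 2], [46, 42, 37, 40, 39, 36, 45, 34, 3, 0, -2, 3], [40, 37, 44, 40, 39, 39, 45, 40, 1, 7, -7, 1]]
top1 [[40, 41, 35, 48, 45, 56, 56, 56, 56, 56, 3, 0], [40, 33, 43, 41, 53, 59, 53, 53, 55, 39, 4, -3], [39, 44, 60, 59, 57, 59, 53, 51, 39, 38, -5, 3], [44, 38, 61, 60, 57, 56, 61, 63, 40, 0, 0, 3], [38, 42, 54, 64, 61, 54, 56, 59, 42, -2, -1, 0], [39, 39, 55, 56, 61, 58, 56, 59, 37, 1408, -1, 4], [42, 41, 39, 62, 53, 64, 61, 41, 34, 0, -8, 3], [41, 44, 38, 44, 39, 37, 39, 41, -4, 4, 8, 3], [38, 40, 43, 39, 48, 40, 34, 41, -2, -1, -3, 2]]
[[ 39  37  39  38  40  93  90  92  38  40  45  48  45]
 [ 39  42  39  41  93  91  93  90  39  38  46  45  44]
 [ 39  40  40  40  93  91  93  91  89  61  39  45  47]
 [ 40  42  39  58  92  91  91  88  86  57  56  42  45]
[... 162 characters left out ...]
38]
 [ 41  41  40  55  71  74  77  75  74  57  40  41  38]
 [ 39  39  40  42  52  74  75  73  70  55  41  39  40]
 [ 39  41  39  39  54  68  69  69  66  60  40  39  38]
 [ 40  40  41  38  52  62  67  66  62  59  37  42  40]
 [ 40  40  38  37  50  62  62  62  62  58  53  39  38]
 [ 36  39  40  40  53  57  56  61  54  54  52  37  39]
 [ 29  38  38  38  54  52  55  54  53  52  53  40  38]
 [ 23  31  39  41  38  54  53  53  53  52  51  41  39]
 [ 17  25  36  38  40  48  52  49  51  50  49  40  41]
 [ 12  23  29  36 830  39  41  39  39  39  40  41  40]
 [  8  16  25  33  40  39  39  38  38  40  38  40  40]]
-0.32 0.5194462444523474 -0.20840287367351412
1.57 0.5060513958196349 -0.17187770708268046
```

```bash
python3 -c "
from h import *
show();plan([.520,-.209,.13],np.radians(74.3),hand=4)"
```

```text
t 13.2 tcp [ 0.3771 -0.1561  0.1784] yaw 74.13 q [4.000e-04 7.980e-01 6.027e-01 2.000e-04] F [ 0.97 -0.06  0.27] M [ 0.002 -0.003 -0.013] gap -0.0005
[[-0.3,3.8,1.21,0.01,0.0,-0.04,4],[-0.29,3.79,1.22,0.01,0.0,-0.04,4],[-0.3,3.8,1.21,0.01,0.01,-0.05,4],[-0.31,3.8,1.21,0.02,0.0,-0.04,4]]
end [ 0.52  -0.209  0.13 ]
```

```bash
python3 -m inch '[[-0.3,3.8,1.21,0,0,0,4],[-0.3,3.8,1.21,0,0,0,4],[-0.3,3.8,1.21,0,0,0,4],[-0.3,3.8,1.21,0,0,0,4],[0,0,0,0,0,0,4]]';python3 -m inch '[[0,0,0,0,0,0,4],[0,0,0,0,0,0,4]]'; python3 - <<'E'
from h import *
show();plan([.520,-.209,.07],np.radians(74.3),hand=4)
p=vision.read_camera('scene'); save('s7.png',p['pixels'][190:310,200:350],5)
E
```

```text
clock: 13.7
tcp_pos: [0.5229, -0.2101, 0.1264]
orientation: [-0.001, 0.798, 0.603, -0.0]
wrist_force: [-1.1, 1.0, -0.2]
finger_gap: 0.0399
clock: 13.9
tcp_pos: [0.5184, -0.2085, 0.1296]
orientation: [-0.001, 0.798, 0.603, -0.0]
wrist_force: [-0.2, 0.5, -0.5]
finger_gap: 0.0402
t 13.9 tcp [ 0.5184 -0.2085  0.1296] yaw 74.12 q [-6.000e-04  7.980e-01  6.027e-01 -3.000e-04] F [-0.18  0.51 -0.49] M [-0.003  0.016  0.053] gap 0.0402
[[0.0,0.09,2.98,-0.04,-0.01,-0.09,4],[-0.01,0.08,2.98,-0.03,0.0,-0.09,4]]
end [ 0.52  -0.209  0.07 ]
```

View pics/s7.png

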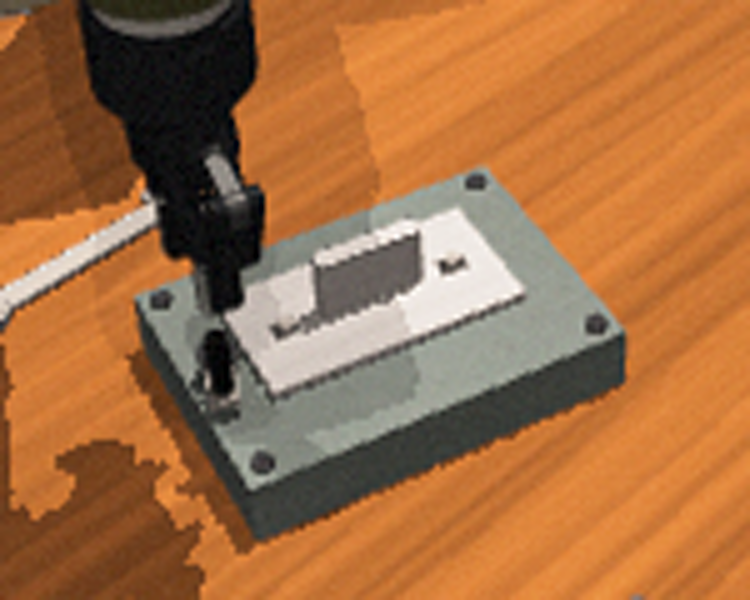

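```bash
python3 -m inch '[[0,0.08,2,0,0,-0.1,4],[0,0.08,2,0,0,-0.1,4],[0,0,1.4,0,0,0,4],[0,0,0.5,0,0,0,4],[0,0,0,0,0,0,4]]';python3 -m inch '[[0,0,0,0,0,0,2.5],[0,0,0,0,0,0,1.6],[0,0,0,0,0,0,1.2],[0,0,0,0,0,0,0.8],[0,0,0,0,0,0,0.8]]' 20; python3 - <<'E'
from h import *
show()
p=vision.read_camera('scene'); save('s8.png',p['pixels'][190:310,200:350],5)
E
```

```text
clock: 14.45
tcp_pos: [0.5197, -0.2095, 0.0711]
orientation: [-0.0, 0.797, 0.604, -0.0]
wrist_force: [0.5, -0.5, 0.4]
finger_gap: 0.0404
clock: 14.95
tcp_pos: [0.5191, -0.2095, 0.0714]
orientation: [-0.001, 0.797, 0.604, -0.001]
wrist_force: [-5.7, 2.0, 5.0]
finger_gap: 0.0112
t 14.95 tcp [ 0.5191 -0.2095  0.0714] yaw 74.25 q [-8.000e-04  7.973e-01  6.036e-01 -7.000e-04] F [-5.66  2.01  4.99] M [0.322 1.107 0.039] gap 0.0112
```

View pics/s8.png

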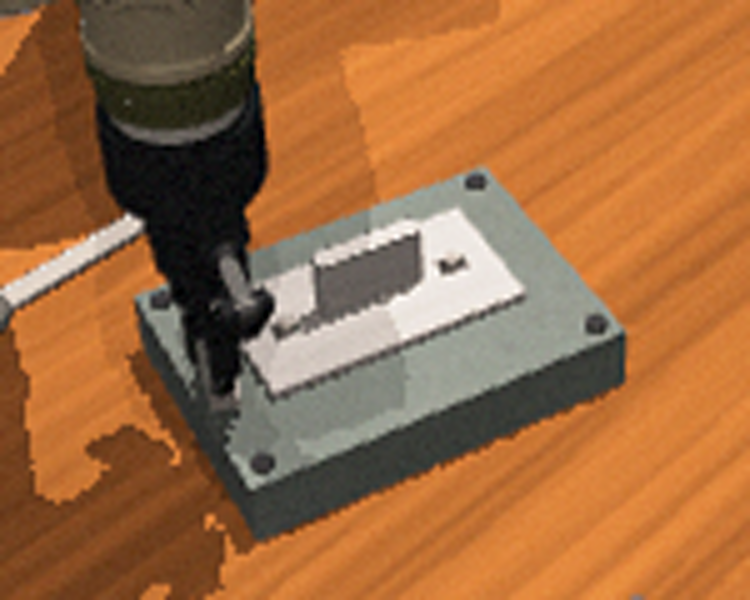

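```bash
python3 - <<'E'
import numpy as np
a=np.r_[np.arange(-.32,1.5,.17),1.57]; X=2.4*np.cos(a);Y=2.4*np.sin(a)
for i in range(len(a)-1): print(a[i+1].round(2),[round(Y[i+1]-Y[i],2),round(X[i+1]-X[i],2)])
E
```

```text
-0.15 [np.float64(0.4), np.float64(0.09)]
0.02 [np.float64(0.41), np.float64(0.03)]
0.19 [np.float64(0.41), np.float64(-0.04)]
0.36 [np.float64(0.39), np.float64(-0.11)]
0.53 [np.float64(0.37), np.float64(-0.18)]
0.7 [np.float64(0.33), np.float64(-0.24)]
0.87 [np.float64(0.29), np.float64(-0.29)]
1.04 [np.float64(0.24), np.float64(-0.33)]
1.21 [np.float64(0.18), np.float64(-0.37)]
1.38 [np.float64(0.11), np.float64(-0.39)]
1.57 [np.float64(0.04), np.float64(-0.45)]
```

```bash
python3 -m inch '[[0.40,0.09,0,0,0,0,0.8],[0.41,0.03,0,0,0,0,0.8],[0.41,-0.04,0,0,0,0,0.8]]';python3 -m inch '[[0.39,-0.11,0,0,0,0,0.8],[0.37,-0.18,0,0,0,0,0.8]]';python3 -c "
from h import *
show()"
```

```text
clock: 15.3
tcp_pos: [0.5228, -0.1998, 0.0714]
orientation: [0.0, 0.798, 0.603, -0.002]
wrist_force: [-6.1, -4.4, 3.7]
finger_gap: 0.0112
clock: 15.5
tcp_pos: [0.5236, -0.1923, 0.0715]
orientation: [0.002, 0.798, 0.603, -0.001]
wrist_force: [-1.3, -5.1, 0.0]
finger_gap: 0.0108
t 15.5 tcp [ 0.5236 -0.1923  0.0715] yaw 74.18 q [ 0.0017  0.7977  0.6031 -0.0014] F [-1.34 -5.14  0.04] M [-0.944  0.347  0.071] gap 0.0108
```

```bash
python3 -m inch '[[0.33,-0.24,0,0,0,0,0.8],[0.29,-0.29,0,0,0,0,0.8],[0.24,-0.33,0,0,0,0,0.8]]';python3 -m inch '[[0.18,-0.37,0,0,0,0,0.8],[0.11,-0.39,0,0,0,0,0.8],[0.04,-0.45,0,0,0,0,0.8],[0,0,0,0,0,0,0.8]]';python3 -c "
from h import *
show()
x,y,a=.5244,-.1064,-.2735
d=get_state()['tcp_pos'][:2]-[x,y];c,s=np.cos(a),np.sin(a);l=np.array([c*d[0]+s*d[1],-s*d[0]+c*d[1]+.092]);print(l,np.arctan2(l[1],l[0]))"
```

```text
clock: 15.8
tcp_pos: [0.5219, -0.1817, 0.0718]
orientation: [0.004, 0.797, 0.604, 0.002]
wrist_force: [11.9, -2.5, -8.6]
finger_gap: 0.011
clock: 16.2
tcp_pos: [0.5137, -0.1715, 0.0724]
orientation: [0.003, 0.796, 0.605, 0.007]
wrist_force: [16.7, 10.2, -5.5]
finger_gap: 0.0112
t 16.2 tcp [ 0.5137 -0.1715  0.0724] yaw 74.45 q [0.0026 0.7963 0.6049 0.0067] F [16.68 10.19 -5.55] M [ 1.896 -3.181  0.171] gap 0.0112
[0.00727042 0.02640616] 1.3021228063818284
```

```bash
python3 - <<'E'
from h import *
p=vision.read_camera('scene'); save('s9.png',p['pixels'][215:305,210:310],8)
p=vision.read_camera('top'); save('t9.png',p['pixels'][160:230,350:430],8)
show()
E
```

```text
t 16.3 tcp [ 0.5137 -0.1715  0.0724] yaw 74.46 q [0.0025 0.7962 0.605  0.0065] F [16.23  9.89 -4.68] M [ 1.904 -3.148  0.237] gap 0.0112
```

View pics/s9.png

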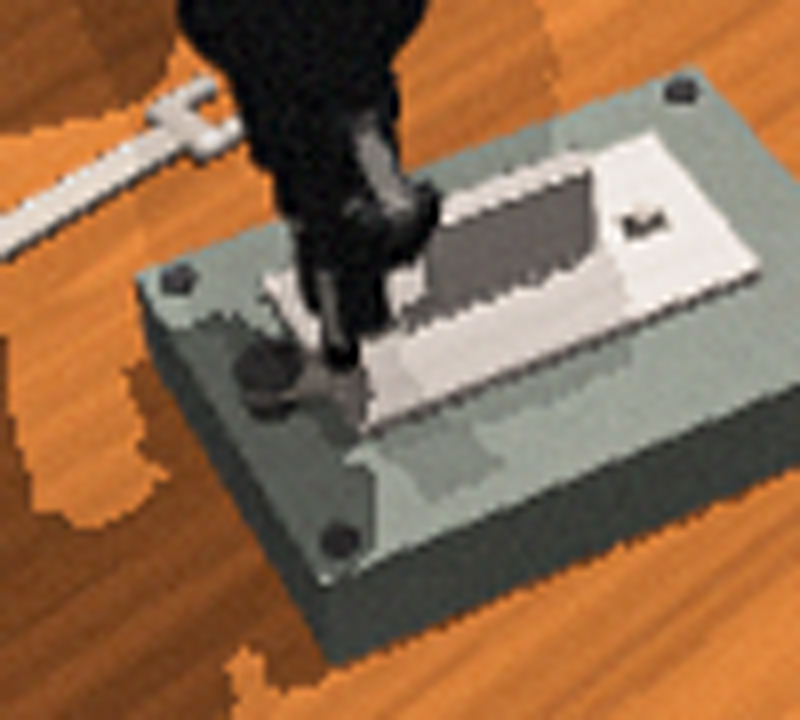

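View pics/t9.png

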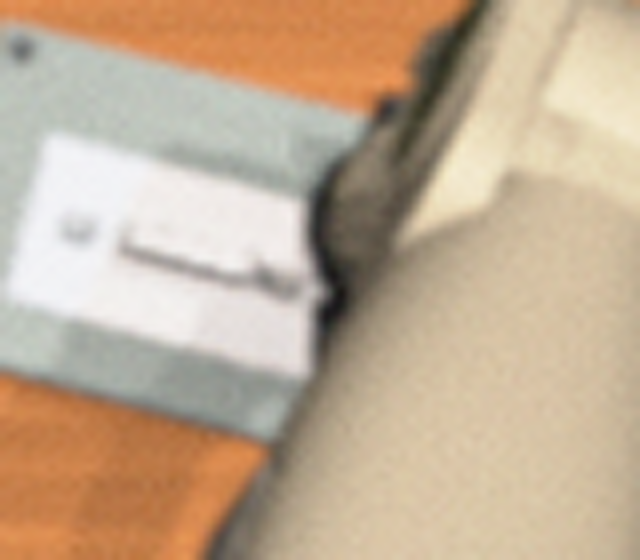

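```bash
python3 -m inch '[[0,0,0,0,0,0,1.8],[0,0,0,0,0,0,1.8],[0,0,0,0,0,0,1.8]]';python3 - <<'E'
from h import *
show()
x,y,a=.5244,-.1064,-.2735
d=get_state()['tcp_pos'][:2]-[x,y];c,s=np.cos(a),np.sin(a);l=np.array([c*d[0]+s*d[1],-s*d[0]+c*d[1]+.092]);print(l,np.arctan2(l[1],l[0]))
p=vision.read_camera('scene'); save('s10.png',p['pixels'][215:305,210:310],8)
E
```

```text
clock: 16.6
tcp_pos: [0.5084, -0.1736, 0.0716]
orientation: [0.001, 0.797, 0.604, 0.001]
wrist_force: [4.7, 1.2, 0.6]
finger_gap: 0.0177
t 16.6 tcp [ 0.5084 -0.1736  0.0716] yaw 74.26 q [0.0012 0.7972 0.6037 0.0009] F [4.72 1.19 0.64] M [ 0.153 -0.787 -0.004] gap 0.0177
[0.00274303 0.02298866] 1.4520366325312204
```

View pics/s10.png

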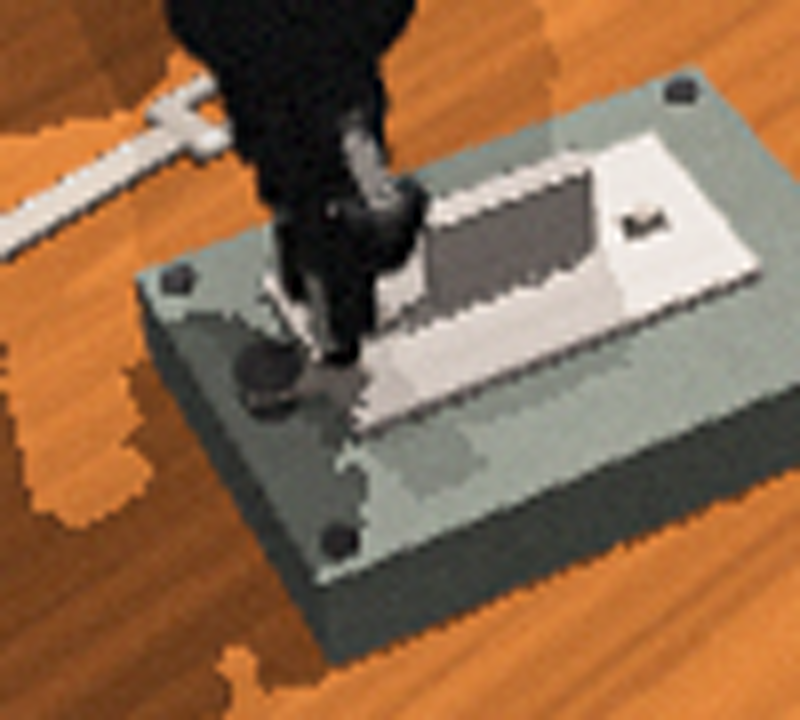

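```bash
python3 -m inch '[[0,-0.2,0,0,0,0,1.8],[0,-0.2,0,0,0,0,1.8],[0,0,0,0,0,0,1.8]]';python3 -m inch '[[0,-0.15,0,0,0,0,1.8],[0,0,0,0,0,0,1.8]]';python3 - <<'E'
from h import *
show()
x,y,a=.5244,-.1064,-.2735
d=get_state()['tcp_pos'][:2]-[x,y];c,s=np.cos(a),np.sin(a);l=np.array([c*d[0]+s*d[1],-s*d[0]+c*d[1]+.092]);print(l,np.arctan2(l[1],l[0]))
p=vision.read_camera('scene'); save('s11.png',p['pixels'][215:305,210:310],8)
E
```

```text
clock: 16.95
tcp_pos: [0.5026, -0.1722, 0.0708]
orientation: [-0.0, 0.797, 0.603, -0.0]
wrist_force: [2.9, 0.3, 0.9]
finger_gap: 0.0179
clock: 17.15
tcp_pos: [0.5016, -0.1718, 0.0708]
orientation: [0.0, 0.797, 0.603, -0.0]
wrist_force: [3.0, -0.2, 0.1]
finger_gap: 0.0185
t 17.15 tcp [ 0.5016 -0.1718  0.0708] yaw 74.24 q [ 1.000e-04  7.974e-01  6.035e-01 -1.000e-04] F [ 2.95 -0.19  0.14] M [ 0.044 -0.755  0.037] gap 0.0185
[-0.00429778  0.02282345] 1.7569223093369695
```

View pics/s11.png

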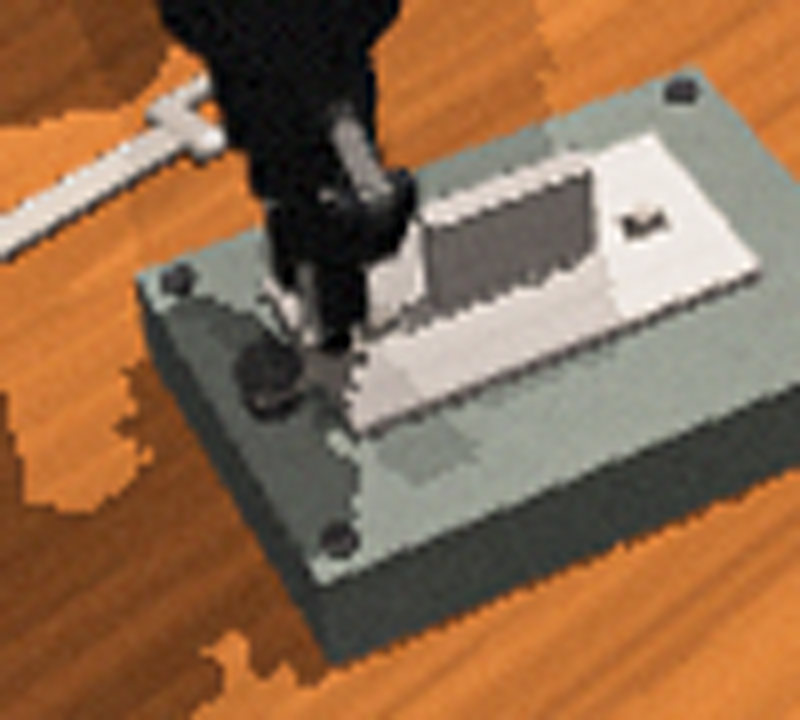

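```bash
python3 -m inch '[[0,-0.1,0,0,0,0,1.8],[0,0,0,0,0,0,1.8]]';python3 -m inch '[[0,-0.1,0,0,0,0,1.8],[0,0,0,0,0,0,1.8]]'
```

```text
clock: 17.4
tcp_pos: [0.5015, -0.1718, 0.0708]
orientation: [0.001, 0.797, 0.604, 0.0]
wrist_force: [5.9, -0.1, -1.2]
finger_gap: 0.0181
clock: 17.6
tcp_pos: [0.5014, -0.1719, 0.0709]
orientation: [0.001, 0.797, 0.604, 0.001]
wrist_force: [8.2, -0.4, -3.3]
finger_gap: 0.0183
```

```bash
python3 -m inch '[[0,0.2,0,0,0,0,1.8],[0,0.2,0,0,0,0,2.4],[0,0,0,0,0,0,3],[0,0,0,0,0,0,3]]';python3 -m inch '[[0,0,-2,0,0,0,3],[0,0,-4,0,0,0,3],[0,0,-4,0,0,0,3],[-3,-3,-2,0,0,0,3],[-3,-3,0,0,0,0,3]]';python3 -m inch '[[-3,-3,0,0,0,0,3],[-3,-3,0,0,0,0,3],[0,0,0,0,0,0,3]]';python3 - <<'E'
from h import *
show()
p=vision.read_camera('scene'); np.savez('/tmp/scene6.npz',**p); save('s12.png',p['pixels'][215:305,210:310],8); save('s12f.png',p['pixels'],1.25)
p=vision.read_camera('top'); np.savez('/tmp/top6.npz',**p);save('t12.png',p['pixels'][150:230,335:425],8)
save('t12f.png',p['pixels'],1.25)
E
```

```text
clock: 18.0
tcp_pos: [0.5027, -0.172, 0.0703]
orientation: [-0.001, 0.797, 0.604, -0.001]
wrist_force: [-0.1, -0.8, -0.1]
finger_gap: 0.0297
clock: 18.5
tcp_pos: [0.4307, -0.2149, 0.1941]
orientation: [0.003, 0.796, 0.605, 0.001]
wrist_force: [0.8, -1.9, -0.9]
finger_gap: 0.0297
clock: 18.8
tcp_pos: [0.3517, -0.2563, 0.1907]
orientation: [-0.001, 0.799, 0.601, -0.001]
wrist_force: [0.3, 0.3, 0.1]
finger_gap: 0.0302
t 18.8 tcp [ 0.3517 -0.2563  0.1907] yaw 73.94 q [-7.000e-04  7.990e-01  6.014e-01 -9.000e-04] F [0.25 0.26 0.1 ] M [-0.013  0.081 -0.047] gap 0.0302
```

View pics/s12.png

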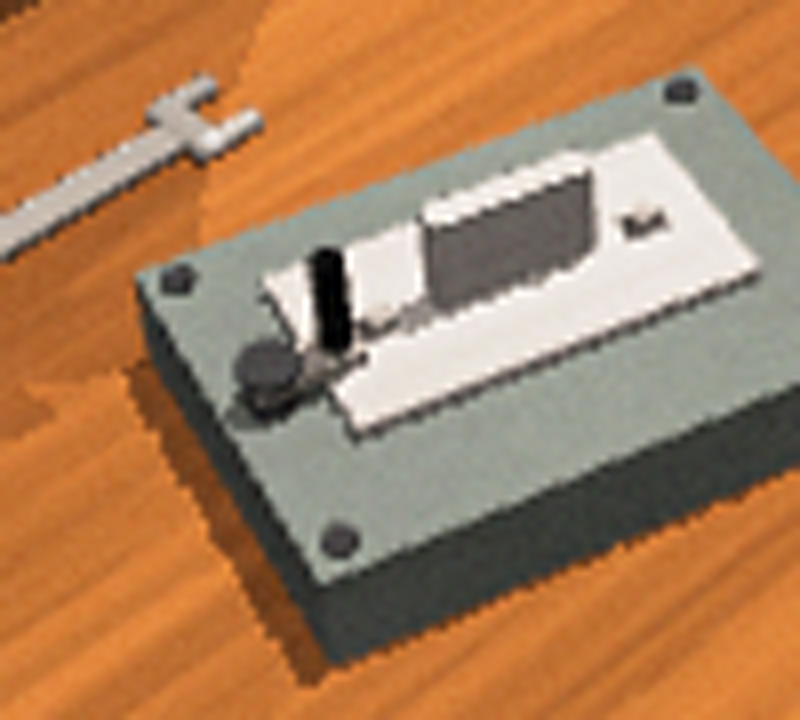

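View pics/t12.png

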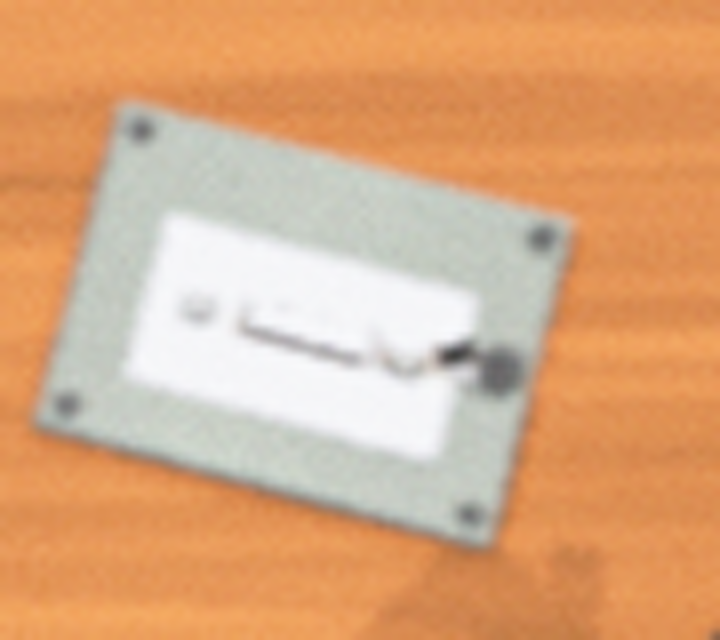

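View pics/t12f.png

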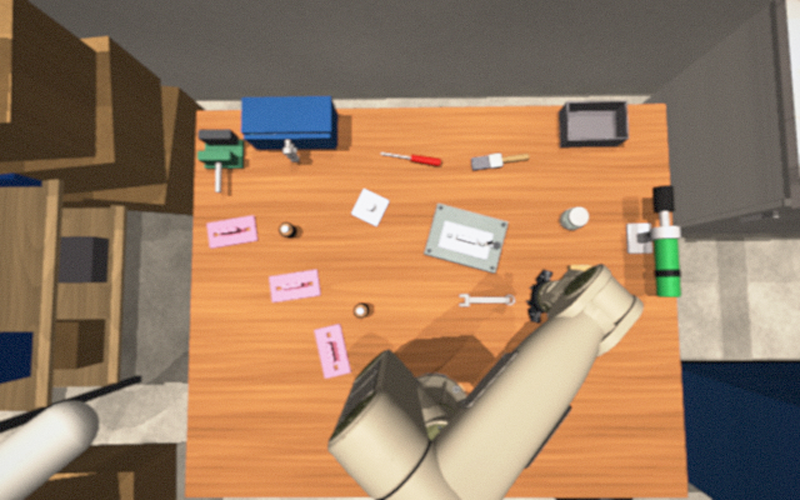

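```bash
python3 - <<'E'
from h import *
t=dict(np.load('/tmp/top6.npz'));s=dict(np.load('/tmp/scene6.npz'))
for n,pose in(('top',(.52481,-.1079,-.2735)),('scene',(.52404,-.1049,-.2735))):
    p={'top':t,'scene':s}[n]; x,y,a=pose
    P=cloud(p); o=np.array([335,150] if n=='top' else [210,215])
    loc=lambda lx,ly:np.array([x+np.cos(a)*lx-np.sin(a)*ly,y+np.sin(a)*lx+np.cos(a)*ly])
    for ang in (1.3,1.45,1.6):
        w=loc(.024*np.cos(ang),-.092+.024*np.sin(ang)); print(n,ang,((w2px(p,[*w,.092])-o+.5)*8).round())
    for lx in(-.035,.02):
      for ly in(-.055,.06):
        u,v=np.round(w2px(p,[*loc(lx,ly),.046])).astype(int); print('z',lx,ly,(P[v-1:v+2,u-1:u+2,2].mean()*1000).round(1),end=' ')
    for lx,ly in((.06,.09),(.06,0),(-.065,0),(.06,-.08)):
        u,v=np.round(w2px(p,[*loc(lx,ly),.04])).astype(int); print('inlet z',(P[v-1:v+2,u-1:u+2,2].mean()*1000).round(1),end=' ')
    print()
E
```

```text
top 1.3 [470. 335.]
top 1.45 [467. 342.]
top 1.6 [465. 350.]
z -0.035 -0.055 46.2 z -0.035 0.06 45.4 z 0.02 -0.055 46.8 z 0.02 0.06 44.3 inlet z 42.0 inlet z 39.7 inlet z 40.0 inlet z 40.8 
scene 1.3 [333. 273.]
scene 1.45 [330. 266.]
scene 1.6 [326. 259.]
z -0.035 -0.055 86.1 z -0.035 0.06 45.6 z 0.02 -0.055 44.7 z 0.02 0.06 46.2 inlet z 39.5 inlet z 40.2 inlet z 44.2 inlet z 40.0
```

Depth readings over the cover average about 46 mm, which is home and flat. The one 86 mm reading is the knob in the line of sight. The scene camera shows the knob top at crop (326,258), matching a keeper angle of 1.6. The bystanders are where they started, and the arm is clear.

```bash
python3 -c "
from h import *
print(workorder.hand_in()); show()"
```

```text
the job is handed in; nothing more can be done
None
the job is handed in; nothing more can be done
```

The cover is on the inlet, fully home and flat, the keeper is swung across its end, and the job is handed in at about 19 s of the 72 s. No verdict was reported.

- **Cover:** I gripped the uncoloured slotted plate by its rib and compared slot and stud positions in the scene camera. I then lowered it in 0.5–2 mm steps. Both slots dropped over the studs on the first try, so I never had to search. The first contact was at home height with about 5 N.
- **Keeper:** I gripped the knob and swung it. Partway, the firm grip resisted with about 20 N sideways, because the knob was twisting in the pads. I loosened the fingers and pushed it on with 3–5 N until it met its stop at about 8 N, then let go and pulled clear.
- **Last checks:**
  - Depth over the cover was 44–47 mm, against 46 mm expected. One sample read 86 mm because the knob was in the line of sight.
  - The keeper is at about 1.6 rad in the scene camera, on its stop and just past the nominal 1.57. I only checked its angle from that camera; by eye, the top view agrees.
  - The arm touches nothing, and the other things look unmoved in the top view. The block is partly hidden behind the arm there.

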